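Turn the dental model over and clamp it in the bench vise

TASK

The small stone dental model is lying on its teeth. Turn it over and put it in the vise teeth up, sitting flat on the slideway, with its two long sides facing the jaws and about centred along them, then crank the handle clockwise until the moving jaw clamps it firmly against the fixed jaw, and let go. Leave the bowl, the cup and the two bottles where they stand.

Things in the scene. Friction and masses are not known exactly. Their poses are not given: they have to be found in the camera images.
- model: Dental model, about 80 g: beige stone base 30 (x) x 52 (y) x 18 (z) mm with a slightly curved row of five off-white teeth 9 mm tall on top (27 mm overall; row within 10 mm of the middle in x, 25 in y). Origin: centre of the base's flat underside; z points to the teeth, so down at the start, when it stands on its teeth, origin 27 mm above the bench. It can also lie stably on a 52 x 18 mm side.
- vise: Grey bench vise bolted down, base plate 140 x 90 x 12 mm. Origin on the bench; x runs along the screw from crank to fixed jaw, y along the jaws, z up. Body 40 mm wide, x -75 to 60 mm; its flat top, the slideway the work sits on, is 78 mm up. Jaws 40 mm wide (the model sticks out at both ends) and 15 mm high above the slideway. Fixed jaw x 30 to 55 mm. Screw axis at y = 0, 62 mm up.
- jaw: Moving steel jaw, 24 mm thick (x), 40 mm wide, 15 mm high. Origin: bottom middle of its clamping face, on the slideway. It slides along the vise's x towards the fixed jaw and starts 42 to 55 mm from it.
- fixed_face (a point): Bottom middle of the fixed jaw's clamping face, at (30, 0, 78) mm in the vise's frame.
- crank (a joint): Crank angle, rad, starts at 2 to 7. Grows clockwise as seen from the handle end (right-handed about the vise's x); closes the jaw 16 mm a turn. Gap between jaws = 60 mm - 16 mm x angle / 6.283, so a 30 mm model against the fixed jaw is met near 11.8 rad; 0.5 rad more is firm. Friction 0.1 N m (3 N at the handle); stays where left and holds the clamping force.
- crank_grip (a point): Middle of the crank's handle: black sleeve 14 mm in diameter, 50 mm long, parallel to the vise's x, spinning freely on its pin. At angle a it is at (-120, -35 sin a, 62 + 35 cos a) mm in the vise's frame: top at 0, never under 27 mm above the bench. The flat crank arm, 14 mm wide, is 26 mm from this point towards the vise.
- bowl: Amber glass bowl, 110 mm across, 45 mm high, origin at the centre of its underside. Leave it.
- resin: White plastic bottle, 40 mm in diameter and 105 mm high, origin at the centre of its underside. Leave it.
- dropper: Grey dropper bottle with a thin tip, 36 mm in diameter and 100 mm high, origin at the centre of its underside. Leave it.
- cup: Dark rubber mixing cup, open, 68 mm across the rim, 70 mm high, origin at the centre of its underside. Leave it.
Things that resemble listed ones, but are neither listed nor needed, are in the scene too. There is more than one size of the model; the one meant has the size given above.

How it is judged (in metres and radians):
On the way, in this order (a step that is already met when the one before it is completed fails the run):
1. the model sits in the vise on the slideway, teeth up, along the jaws (x of model in the frame of vise between -0.02 and 0.018 m and angle between model's own z axis and vertical below 0.12 rad and z of model in the frame of vise between 0.0755 and 0.0815 m and y of model in the frame of vise between -0.01 and 0.01 m and angle between the y axis of model and the y axis of vise, either way round below 0.15 rad), for 0.2 s.
2. the moving jaw presses the model against the fixed jaw (contact force between jaw and model above 10 N and x of model in the frame of vise between 0.011 and 0.018 m), for 0.2 s.
At the end, for the whole second after the job is handed in: The model is teeth up (within 7 degrees), its underside on the slideway (within 3.5 mm), its long way along the jaws (within 8 degrees) and centred along them within 10 mm, against the fixed jaw within about 4 mm, and the moving jaw presses on it with more than 10 N; all at rest (all of step 2 and x of model in the frame of vise above -0.02 m and angle between model's own z axis and vertical below 0.12 rad and z of model in the frame of vise between 0.0755 and 0.0815 m and y of model in the frame of vise between -0.01 and 0.01 m and angle between the y axis of model and the y axis of vise, either way round below 0.15 rad and linear speed of model below 0.02 m/s and velocity of joint crank below 0.2 rad/s); the robot touches nothing.
It fails at once if the amber bowl is shifted by more than 30 mm or knocked over (distance of bowl from where it was at the start of the episode above 0.03 m or angle between bowl's own z axis and vertical above 0.6 rad).
It fails at once if the white bottle is shifted by more than 30 mm or knocked over (distance of resin from where it was at the start of the episode above 0.03 m or angle between resin's own z axis and vertical above 0.6 rad).
It fails at once if the grey dropper bottle is shifted by more than 30 mm or knocked over (distance of dropper from where it was at the start of the episode above 0.03 m or angle between dropper's own z axis and vertical above 0.6 rad).
It fails at once if the mixing cup is shifted by more than 30 mm or knocked over (distance of cup from where it was at the start of the episode above 0.03 m or angle between cup's own z axis and vertical above 0.6 rad).
It also fails if it takes over 72 s, if anything falls off the work surface, if the arm or the gripper's body presses on something with over 40 N, if the wrist force passes 120 N, or if a joint passes its speed limit or range.

ROBOT

A 6-joint arm with a two-finger parallel gripper is mounted at the origin on the work surface. World frame = base frame: x ahead of the robot, y to its left, z up, the work surface at z = 0. Lengths are in mm, angles in degrees, forces in N, time in s.
With the tool pointing down it reaches from about 275 to 750 mm from the base axis. Payload 10.2 kg.
Tool frame: the origin (TCP) lies midway between the tips of the shut fingers; the grasp point (between the pads) lies 19 mm behind it; z points along the fingers, y is the line along which they close (so a half turn about z gives the same grasp; the last joint's range is limited). The gripper opens to 85 mm and grips with 20 to 120 N. Pads are 22 mm wide; open, the fingers measure 114 mm over their backs; the gripper's body (76 mm by 85 mm) begins 54 mm behind the grasp point. The pads swing forward as they close: fully open they stand 13 mm farther back than shut.
Start: joints at [60.94, 17.928, 85.812, -0, 76.261, -12.8], TCP at [147.016, 504.002, 231.294] pointing down, gripper open.
Joint ranges: [-168.41, 168.41], [-55.51, 124.54], [10.69, 146.95], [-70.63, 250.63], [1, 178], [-165.06, 165.06]. Speed limits (degrees/s): [136.94, 136.94, 172.46, 180, 180, 180].

INTERFACE

Orientations are given as a 3x3 rotation matrix whose columns are the frame's x, y, z axes.
In Python, from rig import observe, imaging, order gives the robot as it stands.
- The arm moves only by the tool drive_tool, never from a script. Its argument "series" is text: rows parted by semicolons, each of 7 numbers parted by spaces: the turn, a rotation vector about the tool's x, y, z in units of 0.12 rad (1.0 is 0.12 rad), then the shift along the tool's x, y, z in units of 300 mm (1.0 is 300 mm), then the finger opening in mm, from 0 to 85.4. In form: rx ry rz x y z fingers; .... A call has 1 to 20 rows; each row shifts and turns the commanded pose from where the row before left it, along the tool's axes as they then stand; what a row does not reach is not made up. A row lasts 1/10 s, in which the tool goes at most 50 mm and 8.59 degrees, less where a joint would pass 70% of its speed; a pose out of reach is approached as far as the arm can. A call with a number of a shift or a turn outside -1 to 1 is refused whole. A call with a gripper value outside its range is refused whole. The fingers move at their own pace and stop on an object; "squeeze" is the grip in N (left out, the last holds). Time passes only in rows, so rows that do not move let the fingers close. It gives the time, the measured TCP pose, the force, the opening and the grip force at its end, in the units of the state.
- observe(): the state, without advancing time (a new reading comes with each control period).
- imaging.read_camera(name): name is "scene" or "top" or "wrist"; returns a dict with "color" (400x640x3 uint8, red, green, blue), "K" (3x3 intrinsics, pixels), "dist_coeffs" ([k1, k2, p1, p2, k3] as OpenCV has them; the pictures are not rectified), "rvec" (rotation vector, rad) and "tvec" (3), from world to camera coordinates, as OpenCV has them. Camera axes: x right, y down, z forward; pixel columns grow to the right and rows downward; lengths in mm; the calibration is good to about 2 mm. A picture is of the moment at which its call begins. There is no depth.
- order.finish_job(): hands the job in; it is judged then, once.
Trained networks look in a picture, given as the dict that the camera call returned (one of the last four; its "shot" number tells which), for a name from the list of things; names that differ only in an ending like _2 or _b are one class to them, and where a whole thing is asked for, a point or a joint stands for the part that bears it (a point fixed in the world has none). Each returns a list of dicts, best first, with "p" (0 to 1); they miss things now and then, are a little off and sometimes report something else, mostly with a low value. They report only what shows in the picture. A call takes as long as a camera call. They do not tell look-alikes from the thing itself.
- imaging.spot_in(picture, name): "xyz" ([x, y, z] in mm, in world coordinates, good to about 4 mm: the middle of the surface that is visible of it).
- imaging.masks_of(picture, name): "pixels" (400x640 bool, what is visible of it).
The state is a dict: "time": time; "joint_positions": joint angles; "joint_velocities": joint speeds; "tau": joint torques, N m; "tool_pos": TCP position; "tcp_rot": TCP orientation; "force": force on the tool from outside, world axes, zero at the start; "wrist_torque": the same for the moment, N m; "grip_width": finger opening in mm; "grip_force": force on a finger pad.
Only numpy, scipy, OpenCV 4.12 (cv2) and the standard library are available. Lean on these libraries where they do the work, as an engineer would, in place of code of your own. Each camera call takes 0.05 s, during which the arm holds its last target. There are 200 camera calls.

## Working session

There is one attempt and no reset: what is moved stays moved. The work goes in short steps, Python scripts to look and compute and a tool call to move; the robot and the scene stay as the last step left them, time stands still between calls to the robot, and variables do not carry over. Pictures are saved under pics/ and viewed, at most 10 in all, crops included, and the job is handed in when it is done.

Besides the shell and the picture viewer there is one more tool, called after ">>>" as a command line: name --argument value ..., lists and objects as JSON in quotes. drive_tool: Moves the arm, as the interface text tells. Its arguments: {"type":"object","properties":{"series":{"type":"string"},"squeeze":{"type":"number"}},"required":["series"]}

```bash
mkdir -p pics; ls
cat > h.py <<'E'
import numpy as np, cv2
from rig import observe, imaging, order
def ray(p,uv):
    n=cv2.undistortPoints(np.array(uv,float).reshape(-1,1,2),np.array(p["K"]),np.array(p["dist_coeffs"])).reshape(-1,2)
    R=cv2.Rodrigues(np.array(p["rvec"],float))[0];t=np.array(p["tvec"],float).ravel()
    d=np.c_[n,np.ones(len(n))]@R; return -R.T@t,d
def onz(p,uv,z):
    c,d=ray(p,uv); return c+d*((z-c[2])/d[:,2])[:,None]
def proj(p,X):
    return cv2.projectPoints(np.array(X,float).reshape(-1,1,3),np.array(p["rvec"],float),np.array(p["tvec"],float),np.array(p["K"]),np.array(p["dist_coeffs"]))[0].reshape(-1,2)
def save(p,n): cv2.imwrite("pics/"+n,cv2.cvtColor(p["color"],cv2.COLOR_RGB2BGR))
E
python3 - <<'E'
from h import *
for cam in("scene","top"):
    p=imaging.read_camera(cam);save(p,cam+".png")
    c,_=ray(p,[(320,200)]);print(cam,c.round())
    for n in("model","vise","jaw","crank","crank_grip","fixed_face","bowl","resin","dropper","cup"):
        try:print(n,[(np.round(o["xyz"]).astype(int).tolist(),round(o["p"],2)) for o in imaging.spot_in(p,n)])
        except Exception as e:print(n,e)
print(observe())
E
```

```text
pics
scene [1026.  512. 1035.]
model [([612, 371, 34], 0.73), ([586, 188, 28], 0.61)]
vise [([568, -161, 61], 0.92)]
jaw [([543, -173, 92], 0.45)]
crank [([467, -159, 94], 0.64)]
crank_grip [([468, -156, 93], 0.45)]
fixed_face [([568, -156, 59], 0.94)]
bowl [([671, -5, 24], 0.91)]
resin [([775, 183, 73], 0.95)]
dropper [([472, -407, 47], 0.54)]
cup [([436, 1, 48], 0.56)]
top [ 512.  -37. 1559.]
model [([610, 364, 35], 0.66), ([588, 184, 24], 0.61), ([635, 260, 18], 0.42)]
vise [([559, -167, 74], 0.92)]
jaw [([549, -176, 90], 0.49)]
crank [([462, -163, 90], 0.53)]
crank_grip []
fixed_face [([559, -171, 79], 0.78)]
bowl [([681, 13, 23], 0.92)]
resin [([760, 167, 73], 0.51)]
dropper []
cup [([435, 0, 16], 0.58)]
{'time': 1.1, 'joint_positions': array([ 6.09386704e+01,  1.79260884e+01,  8.58112754e+01,  2.76686628e-05,
        7.62618238e+01, -1.27984410e+01]), 'joint_velocities': array([ 0.08506111,  0.01192664,  0.00493272, -0.02677084,  0.00515134,
       -0.07613438]), 'tau': array([-6.65426046e-05, -4.12167907e+01, -2.59896272e+01, -1.84077303e-04,
        5.40064138e-04,  1.20324062e-04]), 'tool_pos': array([147.02456362, 503.99707398, 231.31394724]), 'tcp_rot': array([[-9.59986851e-01,  2.80045077e-01,  6.47810487e-06],
       [ 2.80045078e-01,  9.59986851e-01,  1.26230844e-05],
       [-2.68386283e-06,  1.39321565e-05, -1.00000000e+00]]), 'force': array([ 0.32897004,  0.44811232, -0.02600462]), 'wrist_torque': array([ 0.00485555, -0.0552287 ,  0.03190972]), 'grip_force': 0.0, 'grip_width': 85.37589531330154}
```

View pics/scene.png

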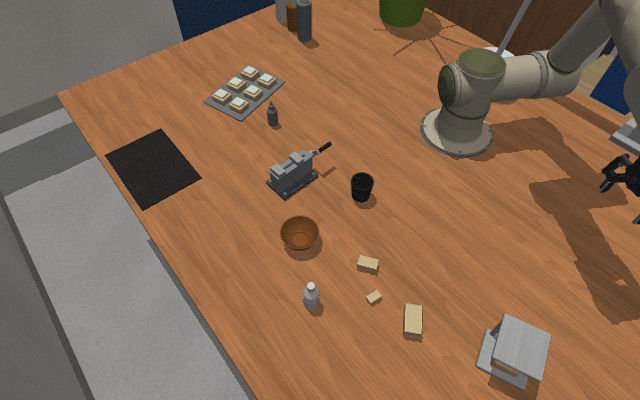

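View pics/top.png

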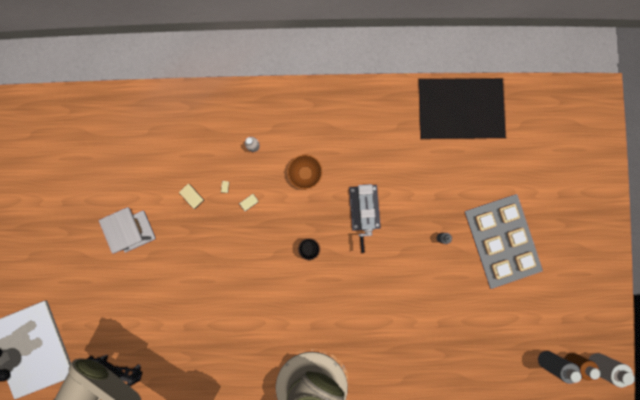

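Run:
```python
from h import *
P={}
for cam in("top","scene"):
    p=imaging.read_camera(cam);P[cam]=p
    for o in imaging.masks_of(p,"model"):
        m=o["pixels"]; 
        if m.sum()<5: continue
        c=cv2.findContours(m.astype(np.uint8),0,2)[0];c=max(c,key=len).reshape(-1,2)
        w=onz(p,c,27 if cam=="top" else 18)[:,:2].astype(np.float32)
        print(cam,round(o["p"],2),m.sum(),c.mean(0).round(),cv2.minAreaRect(w))
    for o in imaging.masks_of(p,"vise")[:1]:
        print('vise',o["p"],o["pixels"].sum())
a=P["top"]["color"][170:220,170:270];b=P["scene"]["color"][245:345,335:435]
v=P["top"]["color"][175:260,335:395];s=P["scene"]["color"][130:205,255:345]
f=lambda i,w,h:cv2.resize(i,(w,h),interpolation=cv2.INTER_CUBIC)
im=np.vstack([np.hstack([f(a,400,200),f(b,400,400)[:200]*0+f(b,400,200)]),np.hstack([f(v,282,400),f(s,480,400),np.zeros((400,38,3),np.uint8)])])
cv2.imwrite("pics/crop.png",im[...,::-1])
```

```text
top 0.63 319 [191. 196.] ((605.8458862304688, 369.5990905761719), (72.58137512207031, 44.5660400390625), 44.77998352050781)
top 0.59 67 [225. 185.] ((635.6246948242188, 261.4935302734375), (18.992431640625, 31.58555030822754), 89.74024200439453)
top 0.43 170 [249. 202.] ((583.7564697265625, 185.7763671875), (33.3103141784668, 52.36318588256836), 34.7419319152832)
scene 0.73 225 [368. 263.] ((582.676513671875, 186.5669708251953), (36.309852600097656, 50.6269416809082), 35.662261962890625)
scene 0.71 623 [410. 322.] ((605.7354736328125, 365.8428649902344), (84.0167236328125, 45.3825569152832), 42.5424690246582)
scene 0.68 162 [374. 297.] ((636.1166381835938, 265.845458984375), (26.527812957763672, 43.66260528564453), 85.1925277709961)
scene 0.23 205 [272. 115.] ((448.25543212890625, -442.7650451660156), (117.83173370361328, 35.49973678588867), 59.12419509887695)
vise 0.63 1657
```

View pics/crop.png

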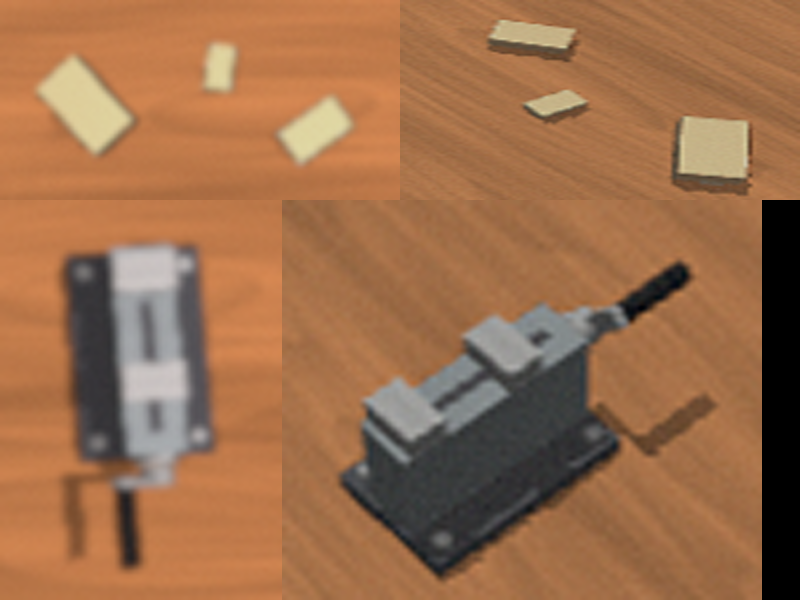

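The candidates are the blocks at top-view pixels (191,196) at 72x45 mm, (225,186) at 32x19 mm, and (249,203) at 52x33 mm. The third matches 52x30, and the crop confirms a flat base facing up. It lies at about (584,186) with its short axis at 35°. The vise sits near (365,208) with the crank towards the robot.

```bash
cat >> h.py <<'E'
from scipy.spatial.transform import Rotation as Ro
def rot(psi,beta):
    a=np.radians(psi);R=np.array([[np.cos(a),np.sin(a),0],[np.sin(a),-np.cos(a),0],[0,0,-1]])
    return R@Ro.from_euler('y',beta,degrees=True).as_matrix()
def plan(wps,cur,d=0):
    """cur=(pos TCP,R). wps: list of (xyz of grip point, psi, beta, nrows, fingers). Grip point is d behind TCP. Prints rows."""
    p,R=np.array(cur[0],float),np.array(cur[1],float); out=[]
    for g,psi,beta,n,f in wps:
        R1=rot(psi,beta);g0=p-d*R[:,2]*1.0;w=Ro.from_matrix(R.T@R1).as_rotvec();Rs=R.copy()
        for i in range(1,n+1):
            Rn=Rs@Ro.from_rotvec(w*i/n).as_matrix();pn=g0+(np.array(g)-g0)*i/n+d*Rn[:,2]
            dr=Ro.from_matrix(R.T@Rn).as_rotvec()/.12;ds=R.T@(pn-p)/300
            # track rounding
            dr=dr.round(3)+0;ds=ds.round(4)+0
            if np.abs(dr).max()>1 or np.linalg.norm(ds)*300>50:print('TOO FAST',dr,ds*300)
            out.append(' '.join('%g'%v for v in[*dr,*ds,f]))
            p=p+R@(ds*300);R=R@Ro.from_rotvec(dr*.12).as_matrix()
    for i in range(0,len(out),20):print(';'.join(out[i:i+20]),'\n')
    print('end',p.round(1).tolist()); np.savez('cmd.npz',p=p,R=R)
def meas():
    s=observe();return s["tool_pos"],s["tcp_rot"]
def cmd():
    z=np.load('cmd.npz');return z['p'],z['R']
E
python3 - <<'E'
from h import *
plan([((560,180,260),34.7,0,20,85)],meas())
E
```

```text
0 0 0.938 -0.0812 -0.0326 -0.0048 85;0 0 0.939 -0.0843 -0.0232 -0.0048 85;0 0 0.938 -0.0865 -0.0136 -0.0048 85;0 0 0.939 -0.0874 -0.0038 -0.0047 85;0 0 0.938 -0.0872 0.006 -0.0048 85;0 0 0.938 -0.0861 0.0158 -0.0048 85;0 0 0.939 -0.0837 0.0254 -0.0048 85;0 0 0.938 -0.0804 0.0346 -0.0048 85;0 0 0.939 -0.0759 0.0434 -0.0048 85;0 0 0.938 -0.0706 0.0517 -0.0047 85;0 0 0.938 -0.0643 0.0593 -0.0048 85;0 0 0.939 -0.0573 0.0661 -0.0048 85;0 0 0.938 -0.0494 0.0722 -0.0048 85;0 0 0.939 -0.0411 0.0773 -0.0048 85;0 0 0.938 -0.0321 0.0814 -0.0048 85;0 0 0.938 -0.0227 0.0844 -0.0048 85;0 0 0.939 -0.0132 0.0865 -0.0047 85;0 0 0.938 -0.0033 0.0875 -0.0048 85;0 0 0.939 0.0066 0.0872 -0.0048 85;0 0 0.938 0.0163 0.086 -0.0048 85 

end [560.0, 180.0, 260.0]
```

>>> drive_tool --series "0 0 0.938 -0.0812 -0.0326 -0.0048 85;0 0 0.939 -0.0843 -0.0232 -0.0048 85;0 0 0.938 -0.0865 -0.0136 -0.0048 85;0 0 0.939 -0.0874 -0.0038 -0.0047 85;0 0 0.938 -0.0872 0.006 -0.0048 85;0 0 0.938 -0.0861 0.0158 -0.0048 85;0 0 0.939 -0.0837 0.0254 -0.0048 85;0 0 0.938 -0.0804 0.0346 -0.0048 85;0 0 0.939 -0.0759 0.0434 -0.0048 85;0 0 0.938 -0.0706 0.0517 -0.0047 85;0 0 0.938 -0.0643 0.0593 -0.0048 85;0 0 0.939 -0.0573 0.0661 -0.0048 85;0 0 0.938 -0.0494 0.0722 -0.0048 85;0 0 0.939 -0.0411 0.0773 -0.0048 85;0 0 0.938 -0.0321 0.0814 -0.0048 85;0 0 0.938 -0.0227 0.0844 -0.0048 85;0 0 0.939 -0.0132 0.0865 -0.0047 85;0 0 0.938 -0.0033 0.0875 -0.0048 85;0 0 0.939 0.0066 0.0872 -0.0048 85;0 0 0.938 0.0163 0.086 -0.0048 85"

```text
time: 3.4
tool_pos: [560.8, 179.2, 260.0]
tcp_rot: [[0.825, 0.565, -0.0], [0.565, -0.825, -0.0], [-0.0, -0.0, -1.0]]
force: [-0.0, 0.5, 1.0]
grip_width: 85.2
grip_force: 0.0
```

Run:
```python
from h import *
p=imaging.read_camera("wrist");save(p,"w1.png")
s=observe();print(s["tool_pos"],s["joint_positions"].round(1),s["tcp_rot"].round(3).tolist())
c,d=ray(p,[(320,200)]);print('cam',c,d)
for o in imaging.masks_of(p,"model"):
    m=o["pixels"];c=cv2.findContours(m.astype(np.uint8),0,2)[0];c=max(c,key=len).reshape(-1,2)
    print(o["p"],m.sum(),c.mean(0),cv2.minAreaRect(onz(p,c,27)[:,:2].astype(np.float32)))
```

```text
[563.18999748 176.69216663 259.72905058] [ 6.1 25.3 71.  -0.1 83.6 62.1] [[0.829, 0.559, 0.001], [0.559, -0.829, -0.001], [0.0, 0.001, -1.0]]
cam [625.1415935  223.71652868 401.70944062] [[-0.26358657 -0.18451444 -0.9469562 ]]
0.72 495 [298.94594595  75.24324324] ((636.63232421875, 261.8060302734375), (20.386335372924805, 35.56018829345703), 84.74978637695312)
0.7 907 [319.55 144.6 ] ((587.365966796875, 187.47378540039062), (30.118810653686523, 51.550498962402344), 34.473880767822266)
0.58 2802 [208.48275862  42.8045977 ] ((608.3909301757812, 367.63250732421875), (75.2524642944336, 49.12108612060547), 41.89128112792969)
```

View pics/w1.png

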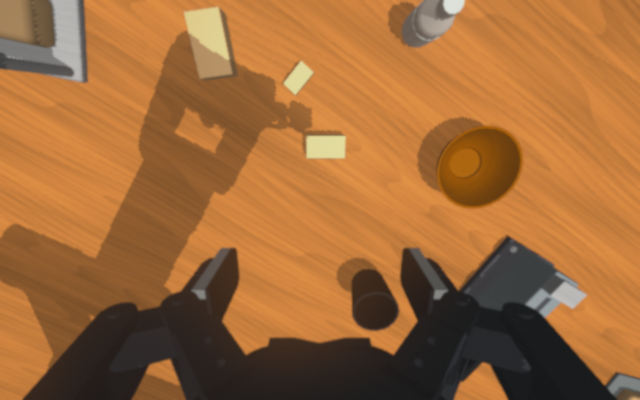

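Run:
```python
from h import *
L=[]
for i in range(4):
    p=imaging.read_camera("wrist")
    for o in imaging.masks_of(p,"model"):
        m=o["pixels"];c=cv2.findContours(m.astype(np.uint8),0,2)[0];c=max(c,key=len).reshape(-1,2)
        r=cv2.minAreaRect(onz(p,c,27)[:,:2].astype(np.float32))
        if abs(r[0][0]-585)<15 and abs(r[0][1]-187)<15: print(r)
print(meas())
C=np.array([585.5,187.0]);a=np.radians(34.5);g=C-3*np.array([np.cos(a),np.sin(a)])
print(g)
plan([((*g,90),34.5,60,11,85),((*g,18),34.5,60,5,85)],meas(),14)
```

```text
((586.8927612304688, 187.12948608398438), (31.41645050048828, 51.479034423828125), 34.44544982910156)
((587.0272827148438, 187.3696746826172), (30.090648651123047, 51.652427673339844), 34.78927230834961)
((587.0177612304688, 187.4406280517578), (30.120363235473633, 50.65351867675781), 34.852149963378906)
((587.0941772460938, 187.495849609375), (30.13143539428711, 52.81526565551758), 34.841339111328125)
(array([559.6435625 , 180.52826746, 260.21535478]), array([[ 8.21414533e-01,  5.70331579e-01,  2.34518224e-04],
       [ 5.70331577e-01, -8.21414564e-01,  8.33766335e-05],
       [ 2.40189012e-04,  6.52663702e-05, -9.99999969e-01]]))
[583.02762143 185.30078129]
-0.002 0.793 0.003 0.0111 0.0029 0.0556 85;-0.002 0.793 0.004 0.0057 0.0028 0.056 85;-0.002 0.793 0.003 0.0004 0.0028 0.0559 85;-0.001 0.794 0.003 -0.0049 0.0029 0.0552 85;-0.002 0.793 0.004 -0.0102 0.0028 0.0541 85;-0.002 0.793 0.003 -0.0152 0.0028 0.0524 85;-0.002 0.793 0.003 -0.0202 0.0028 0.0504 85;-0.002 0.793 0.003 -0.0248 0.0028 0.0478 85;-0.002 0.793 0.004 -0.0293 0.0028 0.0447 85;-0.001 0.793 0.003 -0.0334 0.0028 0.0414 85;-0.002 0.794 0.003 -0.0372 0.0029 0.0376 85;0 0 0 -0.0416 0 0.024 85;0 0 0 -0.0415 0 0.024 85;0 0 0 -0.0416 0 0.024 85;0 0 0 -0.0415 0 0.024 85;0 0 0 -0.0416 0 0.024 85 

end [593.0, 192.2, 11.0]
```

>>> drive_tool --series "-0.002 0.793 0.003 0.0111 0.0029 0.0556 85;-0.002 0.793 0.004 0.0057 0.0028 0.056 85;-0.002 0.793 0.003 0.0004 0.0028 0.0559 85;-0.001 0.794 0.003 -0.0049 0.0029 0.0552 85;-0.002 0.793 0.004 -0.0102 0.0028 0.0541 85;-0.002 0.793 0.003 -0.0152 0.0028 0.0524 85;-0.002 0.793 0.003 -0.0202 0.0028 0.0504 85;-0.002 0.793 0.003 -0.0248 0.0028 0.0478 85;-0.002 0.793 0.004 -0.0293 0.0028 0.0447 85;-0.001 0.793 0.003 -0.0334 0.0028 0.0414 85;-0.002 0.794 0.003 -0.0372 0.0029 0.0376 85;0 0 0 0 0 0 85;0 0 0 0 0 0 85"

```text
time: 5.2
tool_pos: [583.9, 197.6, 109.1]
tcp_rot: [[0.523, 0.589, 0.616], [0.357, -0.808, 0.469], [0.774, -0.025, -0.632]]
force: [-0.9, -0.2, 0.9]
grip_width: 85.1
grip_force: 0.0
```

Run:
```python
from h import *
s=observe();print(s["joint_positions"].round(1),s["joint_velocities"].round(1))
print(s["tool_pos"],s["tcp_rot"].round(3).tolist())
a=np.radians(34.5);g=np.array([586.2,187.2])-3*np.array([np.cos(a),np.sin(a)])
plan([((*g,60),34.5,60,5,85)],meas(),14)
```

```text
[ -5.2  25.4 113.9  92.3  31.6 -31. ] [ 0.2 -0.9 -1.1 -0.1  0.1  0. ]
[583.86089537 197.61476545 109.1381408 ] [[0.523, 0.589, 0.616], [0.357, -0.808, 0.469], [0.774, -0.025, -0.632]]
-0.063 0.27 -0.008 -0.0268 0.0077 0.0262 85;-0.062 0.269 -0.008 -0.0276 0.0074 0.0253 85;-0.063 0.27 -0.009 -0.0284 0.0072 0.0244 85;-0.063 0.269 -0.008 -0.0293 0.007 0.0235 85;-0.063 0.27 -0.008 -0.0299 0.0068 0.0225 85 

end [593.7, 192.4, 53.0]
```

>>> drive_tool --series "-0.063 0.27 -0.008 -0.0268 0.0077 0.0262 85;-0.062 0.269 -0.008 -0.0276 0.0074 0.0253 85;-0.063 0.27 -0.009 -0.0284 0.0072 0.0244 85;-0.063 0.269 -0.008 -0.0293 0.007 0.0235 85;-0.063 0.27 -0.008 -0.0299 0.0068 0.0225 85;0 0 0 0 0 0 85;0 0 0 0 0 0 85"

```text
time: 5.9
tool_pos: [594.2, 192.8, 53.7]
tcp_rot: [[0.41, 0.568, 0.714], [0.283, -0.823, 0.492], [0.867, 0.0, -0.499]]
force: [0.3, -0.1, -0.2]
grip_width: 85.0
grip_force: 0.0
```

Run:
```python
from h import *
s=observe();print(s["joint_positions"].round(1),s["tcp_rot"].round(3).tolist())
a=np.radians(34.5);g=np.array([586.2,187.2])-3*np.array([np.cos(a),np.sin(a)])
plan([((*g,18),34.5,60,5,85)],meas(),14)
```

```text
[ -6.9  36.4 117.4 122.2  42.8 -64.4] [[0.41, 0.568, 0.714], [0.283, -0.823, 0.492], [0.867, 0.0, -0.499]]
-0.002 -0.003 0.001 -0.0249 0 0.0138 85;-0.002 -0.003 0.002 -0.0249 0.0001 0.0139 85;-0.002 -0.002 0.001 -0.0249 0 0.0138 85;-0.002 -0.003 0.001 -0.0249 0 0.0138 85;-0.002 -0.003 0.001 -0.0249 0.0001 0.0139 85 

end [593.7, 192.4, 11.0]
```

Descend and close.

>>> drive_tool --series "0 0 0 -0.0249 0 0.0138 85;0 0 0 -0.0249 0 0.0138 85;0 0 0 -0.0249 0 0.0138 85;0 0 0 -0.0249 0 0.0138 85;0 0 0 -0.0249 0 0.0138 85;0 0 0 0 0 0 85;0 0 0 0 0 0 40;0 0 0 0 0 0 40;0 0 0 0 0 0 40;0 0 0 0 0 0 40;0 0 0 0 0 0 40;0 0 0 0 0 0 40;0 0 0 0 0 0 40;0 0 0 0 0 0 40" --squeeze 40

```text
time: 7.3
tool_pos: [593.5, 191.9, 10.6]
tcp_rot: [[0.41, 0.566, 0.715], [0.282, -0.824, 0.491], [0.868, 0.001, -0.497]]
force: [-3.2, -1.3, 5.2]
grip_width: 51.2
grip_force: 42.6
```

Run:
```python
from h import *
plan([((560,175,130),34.5,60,4,40),((430,190,200),28,10,16,40)],meas(),14)
```

```text
0.001 -0.006 0.001 0.0709 -0.0041 -0.0647 40;0.002 -0.006 0.002 0.0708 -0.0042 -0.0648 40;0.001 -0.007 0.001 0.0708 -0.0042 -0.0648 40;0.001 -0.006 0.002 0.0707 -0.0042 -0.0649 40;-0.035 -0.454 0.05 -0.0002 -0.0177 -0.0252 40;-0.035 -0.454 0.05 -0.0016 -0.0177 -0.0253 40;-0.035 -0.454 0.05 -0.0032 -0.0175 -0.0254 40;-0.035 -0.454 0.05 -0.0046 -0.0174 -0.0254 40;-0.035 -0.454 0.05 -0.0062 -0.0173 -0.0253 40;-0.035 -0.454 0.05 -0.0075 -0.0171 -0.0252 40;-0.035 -0.454 0.05 -0.0091 -0.017 -0.0249 40;-0.035 -0.454 0.05 -0.0105 -0.0169 -0.0246 40;-0.035 -0.454 0.05 -0.0119 -0.0167 -0.0242 40;-0.035 -0.454 0.05 -0.0134 -0.0166 -0.0237 40;-0.035 -0.454 0.05 -0.0147 -0.0163 -0.0231 40;-0.035 -0.454 0.049 -0.0161 -0.0163 -0.0226 40;-0.035 -0.454 0.05 -0.0173 -0.016 -0.0218 40;-0.035 -0.454 0.05 -0.0186 -0.0158 -0.0211 40;-0.035 -0.454 0.05 -0.0198 -0.0157 -0.0202 40;-0.035 -0.454 0.05 -0.021 -0.0155 -0.0193 40 

end [432.2, 191.1, 186.2]
```

>>> drive_tool --series "0.001 -0.006 0.001 0.0709 -0.0041 -0.0647 40;0.002 -0.006 0.002 0.0708 -0.0042 -0.0648 40;0.001 -0.007 0.001 0.0708 -0.0042 -0.0648 40;0.001 -0.006 0.002 0.0707 -0.0042 -0.0649 40;-0.035 -0.454 0.05 -0.0002 -0.0177 -0.0252 40;-0.035 -0.454 0.05 -0.0016 -0.0177 -0.0253 40;-0.035 -0.454 0.05 -0.0032 -0.0175 -0.0254 40;-0.035 -0.454 0.05 -0.0046 -0.0174 -0.0254 40;-0.035 -0.454 0.05 -0.0062 -0.0173 -0.0253 40;-0.035 -0.454 0.05 -0.0075 -0.0171 -0.0252 40;-0.035 -0.454 0.05 -0.0091 -0.017 -0.0249 40;-0.035 -0.454 0.05 -0.0105 -0.0169 -0.0246 40;-0.035 -0.454 0.05 -0.0119 -0.0167 -0.0242 40;-0.035 -0.454 0.05 -0.0134 -0.0166 -0.0237 40;-0.035 -0.454 0.05 -0.0147 -0.0163 -0.0231 40;-0.035 -0.454 0.05 -0.0161 -0.0163 -0.0226 40;-0.035 -0.454 0.05 -0.0173 -0.016 -0.0218 40;-0.035 -0.454 0.05 -0.0186 -0.0158 -0.0211 40;-0.035 -0.454 0.05 -0.0198 -0.0157 -0.0202 40;-0.035 -0.454 0.05 -0.021 -0.0155 -0.0193 40"

```text
time: 9.3
tool_pos: [431.6, 191.1, 185.9]
tcp_rot: [[0.87, 0.469, 0.15], [0.462, -0.883, 0.079], [0.17, 0.0, -0.985]]
force: [-0.7, -1.6, -0.6]
grip_width: 51.0
grip_force: 42.3
```

Run:
```python
from h import *
s=observe();print(s["joint_positions"].round(1),s["joint_velocities"].round())
plan([((430,195,110),25,-30,10,40)],meas(),14)
```

```text
[  7.7   8.6 105.5   4.   56.8  67.8] [ 11.   2. -14. -21.  39.  26.]
0.008 -0.578 0.043 -0.0074 -0.0014 0.0295 40;0.008 -0.579 0.044 -0.0053 -0.0014 0.0297 40;0.008 -0.578 0.043 -0.0033 -0.0014 0.0298 40;0.008 -0.579 0.044 -0.0012 -0.0013 0.0297 40;0.007 -0.578 0.043 0.0009 -0.0013 0.0295 40;0.008 -0.578 0.043 0.0029 -0.0014 0.0292 40;0.008 -0.579 0.044 0.0049 -0.0013 0.0286 40;0.008 -0.578 0.043 0.0069 -0.0013 0.0281 40;0.008 -0.579 0.043 0.0087 -0.0014 0.0272 40;0.008 -0.578 0.044 0.0107 -0.0014 0.0264 40 

end [423.7, 192.0, 97.9]
```

>>> drive_tool --series "0.008 -0.578 0.043 -0.0074 -0.0014 0.0295 40;0.008 -0.579 0.044 -0.0053 -0.0014 0.0297 40;0.008 -0.578 0.043 -0.0033 -0.0014 0.0298 40;0.008 -0.579 0.044 -0.0012 -0.0013 0.0297 40;0.008 -0.578 0.043 0.0009 -0.0013 0.0295 40;0.008 -0.578 0.043 0.0029 -0.0014 0.0292 40;0.008 -0.579 0.044 0.0049 -0.0013 0.0286 40;0.008 -0.578 0.043 0.0069 -0.0013 0.0281 40;0.008 -0.579 0.043 0.0087 -0.0014 0.0272 40;0.008 -0.578 0.044 0.0107 -0.0014 0.0264 40;0 0 0 0 0 0 40;0 0 0 0 0 0 40"

```text
time: 10.5
tool_pos: [424.4, 192.3, 97.7]
tcp_rot: [[0.786, 0.423, -0.45], [0.368, -0.906, -0.21], [-0.497, -0.001, -0.868]]
force: [0.3, 0.5, -0.9]
grip_width: 51.2
grip_force: 42.3
```

Run:
```python
from h import *
s=observe();print(s["joint_positions"].round(1),s["force"])
p=imaging.read_camera("wrist");save(p,"w2.png")
plan([((430,195,20),25,-30,9,40)],meas(),14)
```

```text
[13.2 36.2 84.5 -5.8 88.6 79.8] [ 0.33120366  0.47732998 -0.93444828]
0 -0.004 0.001 0.0163 0 0.0292 40;0 -0.005 0 0.0164 -0.0001 0.0292 40;-0.001 -0.004 0.001 0.0163 0 0.0292 40;0 -0.004 0.001 0.0164 -0.0001 0.0292 40;0 -0.004 0 0.0164 0 0.0291 40;0 -0.005 0.001 0.0164 -0.0001 0.0292 40;-0.001 -0.004 0.001 0.0164 0 0.0292 40;0 -0.004 0 0.0165 -0.0001 0.0291 40;0 -0.004 0.001 0.0164 -0.0001 0.0291 40 

end [423.7, 192.0, 7.9]
```

View pics/w2.png

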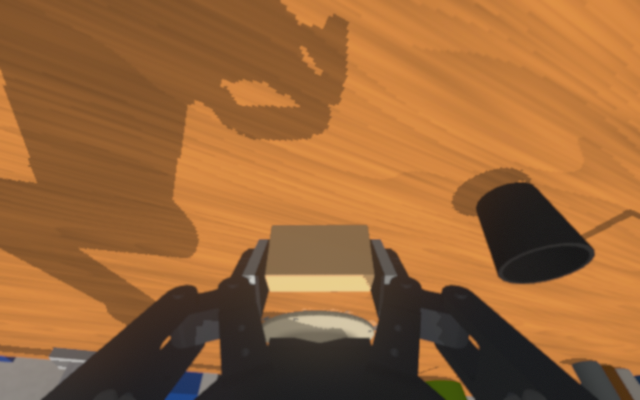

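The picture shows the model held squarely at (320,255), base underside facing the camera. I'll lower it.

>>> drive_tool --series "0 -0.004 0 0.0164 0 0.0292 40;0 -0.004 0 0.0164 0 0.0292 40;0 -0.004 0 0.0164 0 0.0292 40;0 -0.004 0 0.0164 0 0.0292 40;0 -0.004 0 0.0164 0 0.0292 40;0 -0.004 0 0.0164 0 0.0292 40;0 -0.004 0 0.0164 0 0.0292 40;0 -0.004 0 0.0164 0 0.0292 40;0 -0.004 0 0.015 0 0.026 40;0 0 0 0 0 0 40;0 0 0 0 0 0 40"

```text
time: 11.65
tool_pos: [423.7, 191.9, 8.6]
tcp_rot: [[0.784, 0.423, -0.455], [0.366, -0.906, -0.212], [-0.501, -0.001, -0.865]]
force: [0.3, 0.4, -1.7]
grip_width: 51.1
grip_force: 42.3
```

>>> drive_tool --series "0 0 0 0.0017 0 0.0029 40;0 0 0 0.0008 0 0.0015 40;0 0 0 0 0 0 40;0 0 0 0 0 0 40"

```text
time: 12.05
tool_pos: [423.7, 191.9, 7.1]
tcp_rot: [[0.784, 0.423, -0.454], [0.366, -0.906, -0.212], [-0.501, -0.001, -0.865]]
force: [-0.2, -0.2, -1.3]
grip_width: 51.2
grip_force: 42.3
```

>>> drive_tool --series "0 0 0 0.0008 0 0.0015 40;0 0 0 0 0 0 40;0 0 0 0.0008 0 0.0015 40;0 0 0 0 0 0 40;0 0 0 0 0 0 40"

```text
time: 12.55
tool_pos: [423.7, 191.9, 6.6]
tcp_rot: [[0.784, 0.423, -0.454], [0.366, -0.906, -0.212], [-0.501, -0.0, -0.865]]
force: [-1.6, 0.1, 5.2]
grip_width: 51.2
grip_force: 42.9
```

Firm contact, but this spot is close in for a 60° regrasp. I'm still holding the model, so I'll move it ~95 mm further out first.

Run:
```python
from h import *
plan([((450,200,40),25,-30,2,40),((530,215,40),25,-30,4,40),((530,215,19.3),25,-30,3,40)],meas(),14)
```

```text
-0.001 0.007 0.002 0.0114 0.0063 -0.0477 40;-0.001 0.006 0.002 0.0115 0.0064 -0.0476 40;0 0 0 0.0569 0.0168 -0.0329 40;0 0 0 0.0569 0.0169 -0.0328 40;0 0 0 0.0569 0.0168 -0.0329 40;0 0 0 0.0569 0.0169 -0.0328 40;0 0 0 0.0115 0 0.0199 40;0 0 0 0.0115 0 0.0199 40;0 0 0 0.0115 0 0.0199 40 

end [523.7, 212.0, 7.2]
```

>>> drive_tool --series "0 0.006 0.002 0.0114 0.0063 -0.0477 40;0 0.006 0.002 0.0115 0.0064 -0.0476 40;0 0 0 0.0569 0.0168 -0.0329 40;0 0 0 0.0569 0.0169 -0.0328 40;0 0 0 0.0569 0.0168 -0.0329 40;0 0 0 0.0569 0.0169 -0.0328 40;0 0 0 0.0115 0 0.0199 40;0 0 0 0.0115 0 0.0199 40;0 0 0 0.0115 0 0.0199 40;0 0 0 0 0 0 40;0 0 0 0 0 0 40"

```text
time: 13.65
tool_pos: [522.8, 212.0, 6.5]
tcp_rot: [[0.784, 0.423, -0.454], [0.366, -0.906, -0.211], [-0.501, -0.001, -0.865]]
force: [-0.7, 1.4, -0.1]
grip_width: 51.2
grip_force: 42.6
```

>>> drive_tool --series "0 0 0 0.0006 0 0.001 40;0 0 0 0 0 0 40;0 0 0 0 0 0 40;0 0 0 0 0 0 85;0 0 0 0 0 0 85;0 0 0 0 0 0 85;0 0 0 0 0 0 85;0 0 0 0 0 -0.05 85;0 0 0 0 0 -0.1 85;0 0 0 0 0 -0.12 85;0 0 0 0 0 -0.12 85;0 0 0 0 0 0 85"

```text
time: 14.85
tool_pos: [579.3, 237.5, 111.6]
tcp_rot: [[0.789, 0.423, -0.446], [0.367, -0.906, -0.209], [-0.493, 0.001, -0.87]]
force: [0.1, -0.8, 0.1]
grip_width: 85.0
grip_force: 0.0
```

Run:
```python
from h import *
s=observe();print(s["joint_positions"].round(1),s["tool_pos"],s["force"])
p=imaging.read_camera("wrist");save(p,"w3.png")
for o in imaging.masks_of(p,"model"):
    m=o["pixels"];c=cv2.findContours(m.astype(np.uint8),0,2)[0];c=max(c,key=len).reshape(-1,2)
    print(o["p"],m.sum(),c.mean(0),cv2.minAreaRect(onz(p,c,30)[:,:2].astype(np.float32)))
```

```text
[ 13.9  55.3  46.2  -5.8 107.5  78.6] [579.28067942 237.5292754  111.59504214] [ 0.1000264  -0.76967582  0.13842936]
0.85 2003 [318.46341463 197.46341463] ((542.3713989257812, 220.6834259033203), (45.46681213378906, 51.2369270324707), 24.952787399291992)
0.84 10367 [152.49285714  60.4       ] ((605.4828491210938, 362.17864990234375), (65.04354858398438, 55.453739166259766), 41.466346740722656)
0.75 299 [564.28125 326.1875 ] ((397.46136474609375, -344.0575866699219), (214.2546844482422, 22.982330322265625), 58.696022033691406)
0.7 2365 [317.88888889  60.2962963 ] ((642.8445434570312, 267.0519714355469), (21.531530380249023, 36.70232391357422), 83.95743560791016)
```

View pics/w3.png

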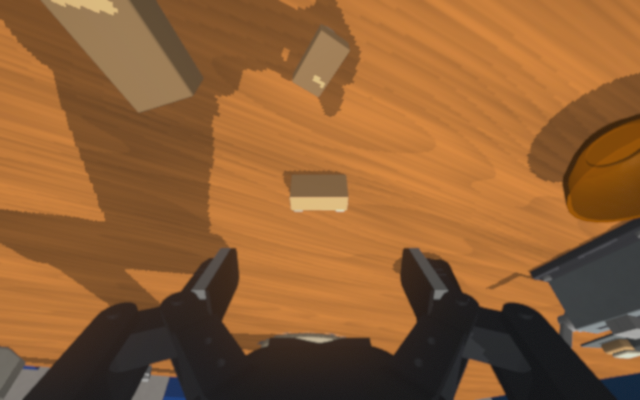

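The model stands on its long side at (319,192), underside outward. Now I'll swing to the other tilt and regrasp.

Run:
```python
from h import *
plan([((510,206,190),25,10,8,85),((529.2,214.9,80),25,60,12,85)],meas(),14)
```

```text
0 0.727 0 -0.0397 -0.0002 -0.0089 85;0 0.726 0 -0.0387 -0.0001 -0.0126 85;-0.001 0.727 0 -0.0375 -0.0002 -0.0163 85;0 0.727 0 -0.0359 -0.0001 -0.0199 85;0 0.727 0 -0.034 -0.0002 -0.0233 85;0 0.726 0 -0.0319 -0.0001 -0.0265 85;-0.001 0.727 0 -0.0295 -0.0002 -0.0295 85;0 0.727 0 -0.0268 -0.0001 -0.0324 85;0 0.606 0 0.0039 0 0.031 85;0 0.606 0 0.0016 0 0.0309 85;0 0.606 0 -0.0007 0 0.0308 85;0 0.606 0 -0.0028 0 0.0303 85;0 0.606 0 -0.0051 0.0001 0.0298 85;0 0.606 0 -0.0072 0 0.0292 85;0 0.606 0 -0.0093 0 0.0283 85;0 0.606 0 -0.0114 0 0.0272 85;0 0.606 0 -0.0133 0 0.0262 85;0 0.606 0 -0.0152 0 0.0248 85;0 0.606 0 -0.0169 0 0.0235 85;0 0.606 0 -0.0186 0 0.0219 85 

end [540.2, 220.0, 73.0]
```

>>> drive_tool --series "0 0.727 0 -0.0397 -0.0002 -0.0089 85;0 0.726 0 -0.0387 -0.0001 -0.0126 85;0 0.727 0 -0.0375 -0.0002 -0.0163 85;0 0.727 0 -0.0359 -0.0001 -0.0199 85;0 0.727 0 -0.034 -0.0002 -0.0233 85;0 0.726 0 -0.0319 -0.0001 -0.0265 85;0 0.727 0 -0.0295 -0.0002 -0.0295 85;0 0.727 0 -0.0268 -0.0001 -0.0324 85;0 0.606 0 0.0039 0 0.031 85;0 0.606 0 0.0016 0 0.0309 85;0 0.606 0 -0.0007 0 0.0308 85;0 0.606 0 -0.0028 0 0.0303 85;0 0.606 0 -0.0051 0 0.0298 85;0 0.606 0 -0.0072 0 0.0292 85;0 0.606 0 -0.0093 0 0.0283 85;0 0.606 0 -0.0114 0 0.0272 85;0 0.606 0 -0.0133 0 0.0262 85;0 0.606 0 -0.0152 0 0.0248 85;0 0.606 0 -0.0169 0 0.0235 85;0 0.606 0 -0.0186 0 0.0219 85"

```text
time: 16.95
tool_pos: [526.1, 228.7, 96.4]
tcp_rot: [[0.617, 0.454, 0.642], [0.282, -0.89, 0.358], [0.734, -0.04, -0.677]]
force: [0.3, 0.9, 0.2]
grip_width: 85.0
grip_force: 0.0
```

Run:
```python
from h import *
s=observe();print(s["joint_positions"].round(1),s["tool_pos"])
plan([((529.2,214.9,70),25,60,5,85)],meas(),14)
```

```text
[  3.3  21.5 121.4 110.3  20.  -36.6] [526.13004523 228.73038212  96.38253675]
-0.087 0.37 -0.018 -0.0122 0.0103 0.0192 85;-0.088 0.37 -0.018 -0.013 0.0101 0.0187 85;-0.087 0.371 -0.018 -0.0139 0.0099 0.018 85;-0.088 0.37 -0.018 -0.0147 0.0096 0.0175 85;-0.087 0.37 -0.018 -0.0155 0.0094 0.0168 85 

end [540.2, 220.0, 63.0]
```

>>> drive_tool --series "-0.087 0.37 -0.018 -0.0122 0.0103 0.0192 85;-0.088 0.37 -0.018 -0.013 0.0101 0.0187 85;-0.087 0.371 -0.018 -0.0139 0.0099 0.018 85;-0.088 0.37 -0.018 -0.0147 0.0096 0.0175 85;-0.087 0.37 -0.018 -0.0155 0.0094 0.0168 85;0 0 0 0 0 0 85;0 0 0 0 0 0 85"

```text
time: 17.65
tool_pos: [540.4, 220.6, 63.6]
tcp_rot: [[0.456, 0.424, 0.782], [0.212, -0.906, 0.367], [0.864, -0.002, -0.503]]
force: [0.5, 1.1, 1.0]
grip_width: 85.2
grip_force: 0.0
```

Run:
```python
from h import *
s=observe();print(s["joint_positions"].round(1),s["tool_pos"],s["tcp_rot"].round(3).tolist())
plan([((529.2,214.9,18),25,60,6,85)],meas(),14)
```

```text
[  1.8  31.7 126.1 147.8  40.1 -76.4] [540.44277832 220.60312636  63.59939743] [[0.456, 0.424, 0.782], [0.212, -0.906, 0.367], [0.864, -0.002, -0.503]]
-0.003 0.005 -0.001 -0.0254 0.0003 0.0145 85;-0.003 0.005 -0.001 -0.0254 0.0003 0.0144 85;-0.004 0.005 -0.001 -0.0254 0.0002 0.0145 85;-0.003 0.004 -0.001 -0.0254 0.0003 0.0144 85;-0.003 0.005 -0.001 -0.0254 0.0002 0.0144 85;-0.003 0.005 -0.001 -0.0255 0.0003 0.0144 85 

end [540.2, 220.0, 11.0]
```

>>> drive_tool --series "-0.003 0.005 -0.001 -0.0254 0.0003 0.0145 85;-0.003 0.005 -0.001 -0.0254 0.0003 0.0144 85;-0.003 0.005 -0.001 -0.0254 0.0002 0.0145 85;-0.003 0.005 -0.001 -0.0254 0.0003 0.0144 85;-0.003 0.005 -0.001 -0.0254 0.0002 0.0144 85;-0.003 0.005 -0.001 -0.025 0.0003 0.0144 85;0 0 0 0 0 0 85;0 0 0 0 0 0 40;0 0 0 0 0 0 40;0 0 0 0 0 0 40;0 0 0 0 0 0 40;0 0 0 0 0 0 40;0 0 0 0 0 0 40;0 0 0 0 0 0 40;0 0 0 0 0 0 40"

```text
time: 19.15
tool_pos: [541.5, 220.2, 12.5]
tcp_rot: [[0.449, 0.423, 0.787], [0.211, -0.906, 0.367], [0.868, 0.001, -0.496]]
force: [-3.9, -0.5, 5.2]
grip_width: 51.1
grip_force: 42.5
```

Run:
```python
from h import *
s=observe();print(s["tcp_rot"].round(3).tolist())
plan([((490,190,150),25,60,4,40),((430,130,230),15,0,16,40)],meas(),14)
```

```text
[[0.449, 0.423, 0.787], [0.211, -0.906, 0.367], [0.868, 0.001, -0.496]]
0.001 -0.01 0.002 0.0749 0.0048 -0.0881 40;0.001 -0.011 0.003 0.0749 0.0048 -0.0883 40;0.002 -0.01 0.002 0.0747 0.0047 -0.0883 40;0.001 -0.01 0.003 0.0746 0.0047 -0.0884 40;-0.048 -0.544 0.082 0.0031 0.0063 -0.0228 40;-0.047 -0.544 0.083 0.0016 0.0064 -0.0232 40;-0.048 -0.544 0.082 0.0002 0.0064 -0.0233 40;-0.047 -0.544 0.083 -0.0012 0.0066 -0.0235 40;-0.048 -0.544 0.082 -0.0028 0.0067 -0.0236 40;-0.048 -0.544 0.082 -0.0041 0.0069 -0.0234 40;-0.047 -0.544 0.083 -0.0057 0.007 -0.0233 40;-0.048 -0.544 0.082 -0.0071 0.0071 -0.0231 40;-0.048 -0.544 0.083 -0.0085 0.0073 -0.0227 40;-0.047 -0.544 0.082 -0.0099 0.0076 -0.0222 40;-0.048 -0.544 0.083 -0.0112 0.0077 -0.0217 40;-0.047 -0.544 0.082 -0.0126 0.0079 -0.0211 40;-0.048 -0.544 0.082 -0.0138 0.0082 -0.0204 40;-0.048 -0.544 0.083 -0.0151 0.0083 -0.0196 40;-0.047 -0.544 0.082 -0.0162 0.0086 -0.0188 40;-0.048 -0.544 0.083 -0.0173 0.0089 -0.0177 40 

end [430.0, 130.0, 216.0]
```

>>> drive_tool --series "0.001 -0.01 0.002 0.0749 0.0048 -0.0881 40;0.001 -0.011 0.003 0.0749 0.0048 -0.0883 40;0.002 -0.01 0.002 0.0747 0.0047 -0.0883 40;0.001 -0.01 0.003 0.0746 0.0047 -0.0884 40;-0.048 -0.544 0.082 0.0031 0.0063 -0.0228 40;-0.047 -0.544 0.083 0.0016 0.0064 -0.0232 40;-0.048 -0.544 0.082 0.0002 0.0064 -0.0233 40;-0.047 -0.544 0.083 -0.0012 0.0066 -0.0235 40;-0.048 -0.544 0.082 -0.0028 0.0067 -0.0236 40;-0.048 -0.544 0.082 -0.0041 0.0069 -0.0234 40;-0.047 -0.544 0.083 -0.0057 0.007 -0.0233 40;-0.048 -0.544 0.082 -0.0071 0.0071 -0.0231 40;-0.048 -0.544 0.083 -0.0085 0.0073 -0.0227 40;-0.047 -0.544 0.082 -0.0099 0.0076 -0.0222 40;-0.048 -0.544 0.083 -0.0112 0.0077 -0.0217 40;-0.047 -0.544 0.082 -0.0126 0.0079 -0.0211 40;-0.048 -0.544 0.082 -0.0138 0.0082 -0.0204 40;-0.048 -0.544 0.083 -0.0151 0.0083 -0.0196 40;-0.048 -0.544 0.082 -0.0162 0.0086 -0.0188 40;-0.048 -0.544 0.083 -0.0173 0.0089 -0.0177 40"

```text
time: 21.15
tool_pos: [432.9, 139.1, 199.0]
tcp_rot: [[0.95, 0.294, 0.101], [0.29, -0.955, 0.059], [0.114, -0.027, -0.993]]
force: [0.3, -0.1, -0.3]
grip_width: 50.9
grip_force: 42.6
```

Run:
```python
from h import *
s=observe();print(s["joint_positions"].round(1))
plan([((520,-130,260),-3,-15,9,40)],meas(),14)
```

```text
[  1.1   7.2 104.6   3.7  62.3  72.5]
-0.001 -0.34 0.328 0.0024 0.1041 -0.0199 40;0 -0.34 0.328 0.0058 0.1038 -0.0201 40;-0.001 -0.34 0.328 0.0089 0.1035 -0.0206 40;0 -0.34 0.328 0.0122 0.103 -0.021 40;-0.001 -0.339 0.329 0.0154 0.1023 -0.0216 40;0 -0.34 0.328 0.0185 0.1017 -0.0224 40;-0.001 -0.34 0.328 0.0216 0.1007 -0.0233 40;0 -0.34 0.328 0.0245 0.0998 -0.0243 40;-0.001 -0.34 0.328 0.0274 0.0987 -0.0255 40 

end [516.4, -129.8, 246.5]
```

>>> drive_tool --series "0 -0.34 0.328 0.0024 0.1041 -0.0199 40;0 -0.34 0.328 0.0058 0.1038 -0.0201 40;0 -0.34 0.328 0.0089 0.1035 -0.0206 40;0 -0.34 0.328 0.0122 0.103 -0.021 40;0 -0.34 0.328 0.0154 0.1023 -0.0216 40;0 -0.34 0.328 0.0185 0.1017 -0.0224 40;0 -0.34 0.328 0.0216 0.1007 -0.0233 40;0 -0.34 0.328 0.0245 0.0998 -0.0243 40;0 -0.34 0.328 0.0274 0.0987 -0.0255 40;0 0 0 0 0 0 40;0 0 0 0 0 0 40;0 0 0 0 0 0 40"

```text
time: 22.35
tool_pos: [516.5, -128.8, 246.1]
tcp_rot: [[0.965, -0.051, -0.256], [-0.048, -0.999, 0.015], [-0.257, -0.002, -0.967]]
force: [-0.3, 0.4, -1.1]
grip_width: 51.1
grip_force: 42.6
```

Run:
```python
from h import *
s=observe();print(s["tool_pos"],s["joint_positions"].round(1))
p=imaging.read_camera("wrist");a=p["color"]
import pickle;pickle.dump(p,open("w4.pkl","wb"))
cv2.imwrite("pics/w4.png",cv2.resize(a,(800,500),interpolation=cv2.INTER_CUBIC)[...,::-1])
for n in("vise","jaw","crank_grip"):
    print(n,[(np.round(o["xyz"]).astype(int).tolist(),round(o["p"],2)) for o in imaging.spot_in(p,n)])
```

```text
[ 516.52177667 -128.8035706   246.08531402] [-24.1  26.9  72.   -5.2  95.1  69. ]
vise [([570, -168, 78], 0.57), ([544, -181, 94], 0.56)]
jaw [([545, -180, 97], 0.75)]
crank_grip [([477, -161, 91], 0.91)]
```

View pics/w4.png

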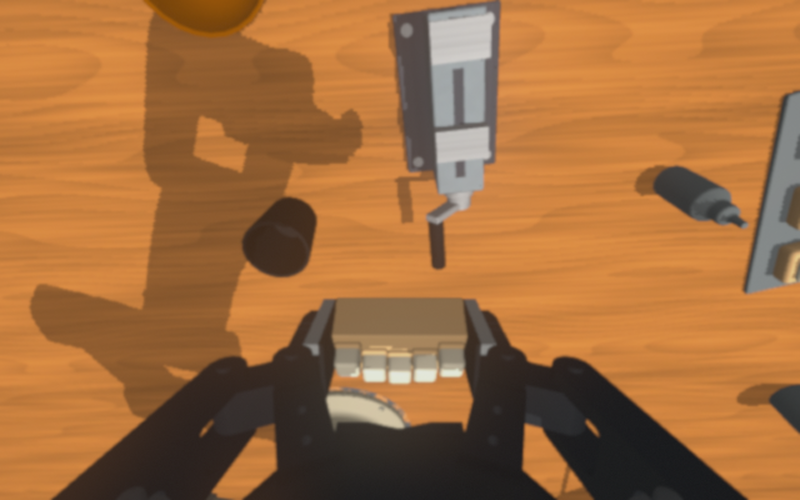

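The picture shows the model teeth-up side out at (400,340), the vise with fixed jaw at (462,38) and moving jaw at (463,145), and the handle at (436,243). I'll fit the vise pose from the corners in three views.

```bash
cat > fit.py <<'E'
from h import *
import pickle
from scipy.optimize import least_squares
w=pickle.load(open("w4.pkl","rb"));t=imaging.read_camera("top");s=imaging.read_camera("scene")
W=lambda x,y:(x/1.25,y/1.25); T=lambda x,y:(335+x/4.7,175+(y-200)/4.706); S=lambda x,y:(255+(x-282)/5.333,130+(y-200)/5.333)
# 'f' fixed pts, 'j' jaw-relative, 'c' crank centre
O=[(w,W(429,22),'f',(55,20,93)),(w,W(494,12),'f',(55,-20,93)),(w,W(492,62),'f',(30,-20,93)),(w,W(432,70),'f',(30,20,93)),
(w,W(408,170),'f',(-70,45,12)),(w,W(496,161),'f',(-70,-45,12)),(w,W(391,15),'f',(70,45,12)),(w,W(438,193),'f',(-75,20,78)),(w,W(482,189),'f',(-75,-20,78)),
(w,W(437,133),'j',(0,20,93)),(w,W(489,126),'j',(0,-20,93)),(w,W(437,164),'j',(-24,20,93)),(w,W(490,158),'j',(-24,-20,93)),
(w,W(436.5,244),'c',0),
(t,T(65,258),'f',(70,45,12)),(t,T(197,245),'f',(70,-45,12)),(t,T(213,450),'f',(-70,-45,12)),(t,T(80,460),'f',(-70,45,12)),
(t,T(130,525),'c',0),
(s,S(443,578),'f',(70,45,0)),(s,S(343,482),'f',(70,-45,12)),(s,S(620,445),'f',(-70,45,12)),(s,S(655,290),'c',0)]
def res(v,raw=False):
    x,y,yaw,gap,a=v;R=Ro.from_euler('z',yaw).as_matrix();r=[]
    for p,uv,k,X in O:
        if k=='j':X=(30-gap+X[0],X[1],X[2])
        if k=='c':X=(-120,-35*np.sin(a),62+35*np.cos(a))
        q=proj(p,(R@np.array(X)+[x,y,0]))[0]
        r.append((q-uv)*(1 if p is w else 1.6))
    return np.array(r) if raw else np.ravel(r)
best=min((least_squares(res,(560,-165,-.05,48,a0),x_scale=(1,1,.01,1,.05),loss='soft_l1') for a0 in(2.5,4,5.5,6.5)),key=lambda b:b.cost)
v=best.x;print(v[:2],np.degrees(v[2]),v[3:],'gap from angle',60-16*v[4]/6.283)
print(np.c_[res(v,1).round(1)].tolist())
E
python3 fit.py
```

```text
[ 568.44310933 -177.22238759] 3.666366723287586 [43.3675813   5.49670231] gap from angle 46.00234967769785
[[0.5, 3.9], [-1.7, 5.2], [-1.0, -0.0], [0.0, -0.4], [0.1, -0.7], [-0.2, -1.1], [0.1, -6.1], [0.2, 4.3], [1.5, 3.8], [-1.1, -0.1], [0.2, 0.6], [0.3, -0.4], [-1.2, -0.1], [0.1, 2.1], [-0.1, -4.5], [0.3, -3.6], [0.9, -2.6], [0.6, -2.3], [-0.9, 1.8], [-4.0, 1.6], [-4.4, -1.3], [-2.2, -1.5], [-0.3, 0.2]]
```

```bash
sed -i 's/^O=\[(w,W(429,22),.f.,(55,20,93)),(w,W(494,12),.f.,(55,-20,93)),/O=[/; s/(w,W(391,15),.f.,(70,45,12)),//; s/(w,W(438,193),.f.,(-75,20,78)),(w,W(482,189),.f.,(-75,-20,78)),//' fit.py
sed -i "s/x,y,yaw,gap,a=v/x,y,yaw,gap,a,bx=v/; s/        if k=='j'/        if k=='f' and X[2]<20:X=(X[0]+bx,X[1],X[2])\n        if k=='j'/; s/(560,-165,-.05,48,a0),x_scale=(1,1,.01,1,.05)/(560,-165,-.05,48,a0,0),x_scale=(1,1,.01,1,.05,1)/" fit.py
python3 fit.py; python3 -c "
from h import *
import pickle;print(ray(pickle.load(open('w4.pkl','rb')),[(320,200)]))"
```

```text
[ 568.56624452 -177.15873943] 3.8690943413640846 [43.49509599  5.48481225 -4.71069276] gap from angle 46.03262835657709
[[-1.2, -0.2], [-0.2, -0.5], [0.6, 2.7], [-0.1, 2.2], [-1.1, 0.0], [0.2, 0.5], [0.4, -0.4], [-1.1, -0.2], [0.1, 2.0], [-0.1, -2.1], [0.4, -1.4], [1.2, -0.3], [0.9, 0.1], [-0.9, 1.8], [-2.0, 0.3], [-2.5, -2.5], [-0.5, -2.9], [-0.4, 0.3]]
(array([ 628.4046158 , -134.71925989,  362.84291059]), array([[-0.55306599,  0.02658156, -0.83286309]]))
```

```bash
cat >> h.py <<'E'
V=np.array([568.5,-177.2,0]);YAW=3.87
def vw(x,y,z): return V+Ro.from_euler('z',YAW,degrees=True).as_matrix()@np.array([x,y,z],float)
E
python3 - <<'E'
from h import *
plan([(vw(11.9,0,160),YAW,-29.7,7,40),(vw(11.9,0,118),YAW,-29.7,4,40)],meas(),14)
E
```

```text
-0.056 -0.308 -0.131 0.0391 0.0212 0.0383 40;-0.056 -0.309 -0.13 0.0403 0.0216 0.0369 40;-0.056 -0.308 -0.131 0.0412 0.022 0.0355 40;-0.055 -0.309 -0.13 0.0421 0.0225 0.0341 40;-0.056 -0.308 -0.131 0.0431 0.023 0.0325 40;-0.056 -0.309 -0.13 0.0438 0.0234 0.0311 40;-0.056 -0.308 -0.131 0.0446 0.024 0.0294 40;0 0 0 0.0174 0 0.0304 40;0 0 0 0.0173 0 0.0304 40;0 0 0 0.0174 0 0.0304 40;0 0 0 0.0173 0 0.0304 40 

end [573.5, -176.9, 105.9]
```

>>> drive_tool --series "-0.056 -0.308 -0.131 0.0391 0.0212 0.0383 40;-0.056 -0.309 -0.13 0.0403 0.0216 0.0369 40;-0.056 -0.308 -0.131 0.0412 0.022 0.0355 40;-0.055 -0.309 -0.13 0.0421 0.0225 0.0341 40;-0.056 -0.308 -0.131 0.0431 0.023 0.0325 40;-0.056 -0.309 -0.13 0.0438 0.0234 0.0311 40;-0.056 -0.308 -0.131 0.0446 0.024 0.0294 40;0 0 0 0.0174 0 0.0304 40;0 0 0 0.0173 0 0.0304 40;0 0 0 0.0174 0 0.0304 40;0 0 0 0.0173 0 0.0304 40;0 0 0 0 0 0 40;0 0 0 0 0 0 40"

```text
time: 24.05
tool_pos: [573.4, -177.1, 106.1]
tcp_rot: [[0.867, 0.067, -0.494], [0.058, -0.998, -0.033], [-0.495, 0.0, -0.869]]
force: [0.5, 0.1, -1.0]
grip_width: 50.8
grip_force: 42.7
```

Run:
```python
from h import *
s=observe();print(s["tool_pos"],s["joint_positions"].round(1),s["tcp_rot"].round(3).tolist())
p=imaging.read_camera("wrist");q=imaging.read_camera("scene");t=imaging.read_camera("top")
f=lambda a,w,h:cv2.resize(a,(w,h),interpolation=cv2.INTER_CUBIC)
im=np.hstack([f(p["color"][150:350,220:420],400,400),f(q["color"][125:205,255:335],400,400)])
cv2.imwrite("pics/w5.png",im[...,::-1])
# predicted pixel of fixed jaw top corners and model base corners
for n,X in(("fixtop",[vw(30,20,93),vw(30,-20,93)]),("model bottom",[vw(7.5+a,b,110) for a in(-15,15) for b in(26,-26)])):
    print(n,((proj(p,X)-[220,150])*2).round().tolist())
```

```text
[ 573.43290848 -177.08782023  106.11843162] [-22.8  50.8  55.7 -13.1 100.2  64.1] [[0.867, 0.067, -0.494], [0.058, -0.998, -0.033], [-0.495, 0.0, -0.869]]
fixtop [[122.0, 109.0], [273.0, 109.0]]
model bottom [[109.0, 237.0], [286.0, 237.0], [95.0, 180.0], [300.0, 179.0]]
```

View pics/w5.png

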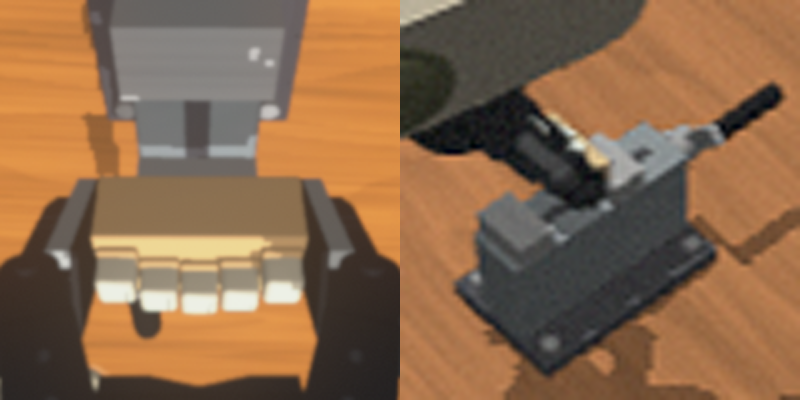

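Run:
```python
from h import *
p=imaging.read_camera("wrist")
for n,X in(("fix",[vw(30,20,93),vw(55,20,93),vw(55,20,78),vw(60,20,78)]),("slide",[vw(x,20,78) for x in(20,10,0,-10,-15)]),("jaw",[vw(-13.5,20,78),vw(-13.5,20,93),vw(-16,20,93),vw(-40,20,93)])):
    print(n,((proj(p,X)-[220,150])*2).round().tolist())
print(imaging.spot_in(p,"jaw"))
```

```text
fix [[121.0, 109.0], [111.0, 39.0], [117.0, -2.0], [115.0, -18.0]]
slide [[129.0, 93.0], [132.0, 114.0], [135.0, 134.0], [137.0, 153.0], [139.0, 162.0]]
jaw [[138.0, 159.0], [135.0, 197.0], [136.0, 201.0], [141.0, 237.0]]
[{'xyz': [551.0, -175.8, 82.7], 'p': 0.88}]
```

Predicted and observed model edges agree (rows 178 and 237). The fixed jaw sits about 2–3 mm further out than fitted, so I'll shift by 2 mm and descend.

```bash
sed -i 's/V=np.array(\[568.5/V=np.array([570.8/' h.py
python3 - <<'E'
from h import *
plan([(vw(11.7,0,118),YAW,-29.7,1,40),(vw(11.7,0,88),YAW,-29.7,4,40)],meas(),14)
E
```

```text
0 -0.004 -0.004 0.0064 -0.0005 -0.0023 40;0 0 0 0.0124 0 0.0217 40;0 0 0 0.0124 0 0.0218 40;0 0 0 0.0123 0 0.0217 40;0 0 0 0.0124 0 0.0217 40 

end [575.5, -176.9, 75.8]
```

>>> drive_tool --series "0 0 0 0.0064 -0.0005 -0.0023 40;0 0 0 0.0124 0 0.0217 40;0 0 0 0.0124 0 0.0218 40;0 0 0 0.0124 0 0.0217 40;0 0 0 0.0124 0 0.0217 40;0 0 0 0 0 0 40;0 0 0 0 0 0 40"

```text
time: 25.0
tool_pos: [575.5, -176.8, 75.1]
tcp_rot: [[0.867, 0.067, -0.495], [0.058, -0.998, -0.033], [-0.496, -0.0, -0.869]]
force: [0.8, -0.2, 0.9]
grip_width: 50.9
grip_force: 43.2
```

>>> drive_tool --series "0 0 0 0.0013 0 0.0023 40;0 0 0 0 0 0 40;0 0 0 0.0008 0 0.0015 40;0 0 0 0 0 0 40;0 0 0 0 0 0 40"

```text
time: 25.5
tool_pos: [575.4, -176.8, 75.0]
tcp_rot: [[0.867, 0.067, -0.494], [0.058, -0.998, -0.033], [-0.496, 0.0, -0.869]]
force: [-0.9, 1.4, 8.1]
grip_width: 51.3
grip_force: 43.9
```

>>> drive_tool --series "0 0 0 0 0 0 85;0 0 0 0 0 0 85;0 0 0 0 0 0 85;0 0 0 0 0 0 85;0 0 0 0 0 -0.05 85;0 0 0 0 0 -0.1 85;0 0 0 0 0 -0.14 85;0 0 0 0 0 -0.14 85;0 0 0 0 0 0 85"

```text
time: 26.4
tool_pos: [642.2, -172.8, 191.5]
tcp_rot: [[0.872, 0.068, -0.484], [0.057, -0.998, -0.038], [-0.485, 0.005, -0.874]]
force: [-0.9, -1.0, 0.4]
grip_width: 85.2
grip_force: 0.0
```

Run:
```python
from h import *
s=observe();print(s["tool_pos"],s["joint_positions"].round(1))
p=imaging.read_camera("wrist");q=imaging.read_camera("scene")
f=lambda a,w,h:cv2.resize(a,(w,h),interpolation=cv2.INTER_CUBIC)
im=np.hstack([f(p["color"][60:260,220:420],400,400),f(q["color"][125:205,255:335],400,400)])
cv2.imwrite("pics/w6.png",im[...,::-1])
for n,X in(("fix",[vw(30,20,93),vw(30,-20,93)]),("model top",[vw(7.5+a,b,96) for a in(-15,15) for b in(26,-26)]),("grip",[vw(-120,-35*np.sin(5.485),62+35*np.cos(5.485))])):
    print(n,((proj(p,X)-[220,60])*2).round().tolist())
for n in("crank_grip","model","jaw"):print(n,[(np.round(o["xyz"]).tolist(),round(o["p"],2)) for c in(p,q) for o in imaging.spot_in(c,n)])
```

```text
[ 642.19603416 -172.78039591  191.51952012] [-20.6  58.7  27.8 -13.6 119.5  61.6]
fix [[152.0, 244.0], [240.0, 244.0]]
model top [[144.0, 303.0], [248.0, 302.0], [140.0, 261.0], [253.0, 260.0]]
grip [[158.0, 402.0]]
crank_grip [([483.0, -166.0, 86.0], 0.76), ([469.0, -156.0, 91.0], 0.48)]
model [([671.0, 30.0, 21.0], 0.67), ([590.0, -179.0, 98.0], 0.64), ([612.0, 372.0, 37.0], 0.88), ([636.0, 265.0, 18.0], 0.71), ([580.0, -168.0, 99.0], 0.55)]
jaw [([544.0, -180.0, 95.0], 0.91), ([668.0, -4.0, 25.0], 0.54), ([542.0, -171.0, 93.0], 0.46)]
```

View pics/w6.png

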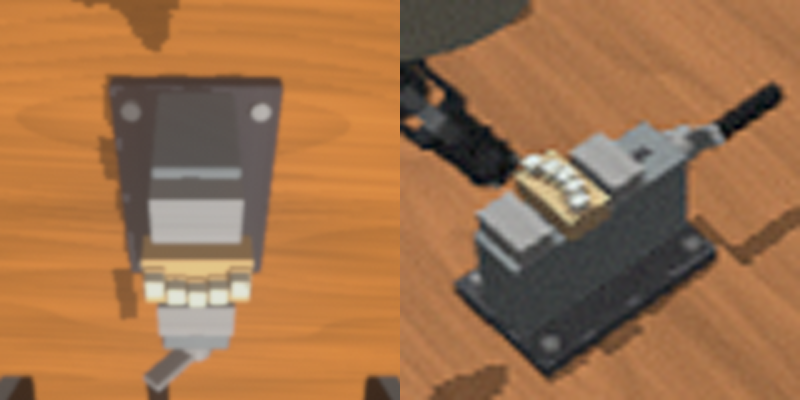

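The model sits teeth up between the jaws: left view (197,270), right view (560,195). Next is the crank.

Run:
```python
from h import *
plan([((575,-168,220),YAW,-10,5,60),(vw(-124,25,175),YAW,15,8,60)],meas(),19)
```

```text
-0.002 0.576 0 -0.0437 -0.0059 0.0135 60;-0.001 0.576 -0.001 -0.0445 -0.0059 0.0102 60;-0.002 0.576 0 -0.0451 -0.0059 0.0068 60;-0.001 0.576 -0.001 -0.0454 -0.0059 0.0034 60;-0.002 0.576 0 -0.0456 -0.0059 -0.0001 60;0 0.454 0 -0.0461 -0.0067 0.0277 60;0 0.455 0 -0.0476 -0.0067 0.0249 60;0 0.454 0 -0.0489 -0.0067 0.0222 60;0 0.455 0 -0.05 -0.0067 0.0192 60;0 0.454 0 -0.051 -0.0067 0.0163 60;0 0.455 0 -0.0518 -0.0067 0.0133 60;0 0.454 0 -0.0524 -0.0068 0.0103 60;0 0.455 0 -0.053 -0.0067 0.0072 60 

end [450.3, -160.3, 156.6]
```

>>> drive_tool --series "0 0.576 0 -0.0437 -0.0059 0.0135 60;0 0.576 -0.001 -0.0445 -0.0059 0.0102 60;0 0.576 0 -0.0451 -0.0059 0.0068 60;0 0.576 -0.001 -0.0454 -0.0059 0.0034 60;0 0.576 0 -0.0456 -0.0059 0 60;0 0.454 0 -0.0461 -0.0067 0.0277 60;0 0.455 0 -0.0476 -0.0067 0.0249 60;0 0.454 0 -0.0489 -0.0067 0.0222 60;0 0.455 0 -0.05 -0.0067 0.0192 60;0 0.454 0 -0.051 -0.0067 0.0163 60;0 0.455 0 -0.0518 -0.0067 0.0133 60;0 0.454 0 -0.0524 -0.0068 0.0103 60;0 0.455 0 -0.053 -0.0067 0.0072 60;0 0 0 0 0 0 60;0 0 0 0 0 0 60"

```text
time: 28.3
tool_pos: [450.6, -160.4, 157.2]
tcp_rot: [[0.963, 0.066, 0.26], [0.064, -0.998, 0.017], [0.26, 0.0, -0.966]]
force: [-0.3, -0.1, 0.2]
grip_width: 59.9
grip_force: 0.0
```

Run:
```python
from h import *
s=observe();print(s["tool_pos"],s["joint_positions"].round(1),s["tcp_rot"].round(3).tolist())
p=imaging.read_camera("wrist")
cv2.imwrite("pics/w7.png",p["color"][...,::-1])
a=5.485
for n,X in(("handle ends",[vw(x,-35*np.sin(a),62+35*np.cos(a)) for x in(-145,-120,-95)]),("hub",[vw(-94,0,62)]),("model",[vw(7.5+q,b,96) for q in(-15,15) for b in(26,-26)])):
    print(n,proj(p,X).round().tolist())
```

```text
[ 450.6371748  -160.4231377   157.23331332] [-39.4   9.9 109.7  13.4  50.1  39.1] [[0.963, 0.066, 0.26], [0.064, -0.998, 0.017], [0.26, 0.0, -0.966]]
handle ends [[319.0, 261.0], [319.0, 231.0], [319.0, 200.0]]
hub [[347.0, 197.0]]
model [[318.0, 86.0], [386.0, 86.0], [318.0, 45.0], [387.0, 45.0]]
```

View pics/w7.png

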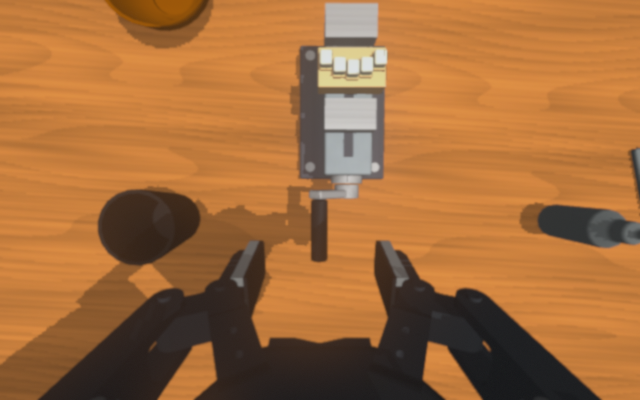

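The handle at (319,200)–(319,260) matches the prediction exactly. Descend and grip.

Run:
```python
from h import *
a=5.485
plan([(vw(-123,-35*np.sin(a),62+35*np.cos(a)),YAW,15,6,50)],meas(),19)
```

```text
0.001 -0.002 0 -0.0128 -0.0002 0.0479 50;0.001 -0.003 -0.001 -0.0128 -0.0002 0.0479 50;0 -0.002 0 -0.0128 -0.0002 0.048 50;0.001 -0.003 0 -0.0128 -0.0002 0.0479 50;0.001 -0.002 0 -0.0128 -0.0002 0.0479 50;0.001 -0.002 -0.001 -0.0127 -0.0002 0.0479 50 

end [451.3, -160.2, 68.1]
```

>>> drive_tool --series "0 -0.002 0 -0.0128 -0.0002 0.0479 50;0 -0.002 0 -0.0128 -0.0002 0.0479 50;0 -0.002 0 -0.0128 -0.0002 0.048 50;0 -0.002 0 -0.0128 -0.0002 0.0479 50;0 -0.002 0 -0.0128 -0.0002 0.0479 50;0 -0.002 0 -0.0128 -0.0002 0.0479 50;0 0 0 0 0 0 50;0 0 0 0 0 0 5;0 0 0 0 0 0 5;0 0 0 0 0 0 5;0 0 0 0 0 0 5;0 0 0 0 0 0 5;0 0 0 0 0 0 5;0 0 0 0 0 0 5;0 0 0 0 0 0 5" --squeeze 50

```text
time: 29.85
tool_pos: [451.3, -159.9, 68.2]
tcp_rot: [[0.963, 0.067, 0.259], [0.065, -0.998, 0.017], [0.26, 0.0, -0.966]]
force: [-0.3, 2.3, 6.0]
grip_width: 12.3
grip_force: 48.8
```

```bash
cat > circ.py <<'E'
import sys
from h import *
# rows along the circle from a0 to a1, n rows; translation in tool axes from the measured start
a0,a1,n=float(sys.argv[1]),float(sys.argv[2]),int(sys.argv[3])
R=meas()[1];prev=vw(-123,-35*np.sin(a0),62+35*np.cos(a0));o=[];acc=np.zeros(3)
for a in np.linspace(a0,a1,n+1)[1:]:
    q=vw(-123,-35*np.sin(a),62+35*np.cos(a));u=R.T@(q-prev)/300-acc;r=u.round(4);acc=r-u;prev=q
    o.append('0 0 0 %g %g %g 5'%tuple(r+0))
for i in range(0,n,20):print(';'.join(o[i:i+20]),'\n')
s=observe();print(s["tool_pos"],s["force"],s["grip_width"],s["tcp_rot"].round(3).tolist())
g=s["tool_pos"]-19*s["tcp_rot"][:,2];l=Ro.from_euler('z',-YAW,degrees=True).apply(g-V)
print('G in vise',l.round(1),'angle',np.arctan2(-l[1],l[2]-62)%6.2832)
E
python3 circ.py 5.485 7.885 20
```

```text
0 0 0 0.0024 0.0104 -0.0091 5;0 0 0 0.0022 0.0114 -0.0078 5;0 0 0 0.0017 0.0123 -0.0065 5;0 0 0 0.0013 0.013 -0.0049 5;0 0 0 0.001 0.0135 -0.0035 5;0 0 0 0.0005 0.0138 -0.0018 5;0 0 0 0 0.014 -0.0003 5;0 0 0 -0.0003 0.014 0.0014 5;0 0 0 -0.0008 0.0136 0.003 5;0 0 0 -0.0013 0.0132 0.0045 5;0 0 0 -0.0016 0.0125 0.006 5;0 0 0 -0.002 0.0117 0.0075 5;0 0 0 -0.0023 0.0107 0.0087 5;0 0 0 -0.0027 0.0095 0.0099 5;0 0 0 -0.0029 0.0082 0.0109 5;0 0 0 -0.0032 0.0068 0.0118 5;0 0 0 -0.0034 0.0053 0.0125 5;0 0 0 -0.0035 0.0038 0.013 5;0 0 0 -0.0036 0.002 0.0134 5;0 0 0 -0.0036 0.0004 0.0135 5 

[ 451.31359503 -159.94134866   68.18092101] [-0.32846323  2.30011024  6.04843696] 12.285830976000023 [[0.963, 0.067, 0.259], [0.065, -0.998, 0.017], [0.26, 0.0, -0.966]]
G in vise [-123.    25.3   86.5] angle 5.4824771813320945
```

>>> drive_tool --series "0 0 0 0.0024 0.0104 -0.0091 5;0 0 0 0.0022 0.0114 -0.0078 5;0 0 0 0.0017 0.0123 -0.0065 5;0 0 0 0.0013 0.013 -0.0049 5;0 0 0 0.001 0.0135 -0.0035 5;0 0 0 0.0005 0.0138 -0.0018 5;0 0 0 0 0.014 -0.0003 5;0 0 0 -0.0003 0.014 0.0014 5;0 0 0 -0.0008 0.0136 0.003 5;0 0 0 -0.0013 0.0132 0.0045 5;0 0 0 -0.0016 0.0125 0.006 5;0 0 0 -0.002 0.0117 0.0075 5;0 0 0 -0.0023 0.0107 0.0087 5;0 0 0 -0.0027 0.0095 0.0099 5;0 0 0 -0.0029 0.0082 0.0109 5;0 0 0 -0.0032 0.0068 0.0118 5;0 0 0 -0.0034 0.0053 0.0125 5;0 0 0 -0.0035 0.0038 0.013 5;0 0 0 -0.0036 0.002 0.0134 5;0 0 0 -0.0036 0.0004 0.0135 5"

```text
time: 31.85
tool_pos: [455.1, -219.1, 42.0]
tcp_rot: [[0.964, 0.068, 0.258], [0.065, -0.998, 0.019], [0.259, -0.002, -0.966]]
force: [3.4, 5.8, 2.4]
grip_width: 12.4
grip_force: 49.1
```

```bash
python3 circ.py 7.885 10.285 20
```

```text
0 0 0 -0.0036 -0.0012 0.0135 5;0 0 0 -0.0036 -0.003 0.0132 5;0 0 0 -0.0034 -0.0045 0.0128 5;0 0 0 -0.0032 -0.0061 0.0121 5;0 0 0 -0.0031 -0.0075 0.0114 5;0 0 0 -0.0028 -0.0089 0.0104 5;0 0 0 -0.0025 -0.0101 0.0094 5;0 0 0 -0.0022 -0.0112 0.0081 5;0 0 0 -0.0018 -0.0122 0.0067 5;0 0 0 -0.0014 -0.0129 0.0053 5;0 0 0 -0.001 -0.0134 0.0037 5;0 0 0 -0.0006 -0.0138 0.0022 5;0 0 0 -0.0001 -0.014 0.0006 5;0 0 0 0.0003 -0.0139 -0.0011 5;0 0 0 0.0007 -0.0138 -0.0027 5;0 0 0 0.0011 -0.0132 -0.0042 5;0 0 0 0.0016 -0.0127 -0.0057 5;0 0 0 0.0019 -0.0119 -0.0072 5;0 0 0 0.0023 -0.0109 -0.0085 5;0 0 0 0.0026 -0.0097 -0.0097 5 

[ 455.10559977 -219.10303549   42.00732103] [3.35063315 5.75459119 2.35889853] 12.391133825007868 [[0.964, 0.068, 0.258], [0.065, -0.998, 0.019], [0.259, -0.002, -0.966]]
G in vise [-123.2  -34.    60.4] angle 1.6189920064089038
```

>>> drive_tool --series "0 0 0 -0.0036 -0.0012 0.0135 5;0 0 0 -0.0036 -0.003 0.0132 5;0 0 0 -0.0034 -0.0045 0.0128 5;0 0 0 -0.0032 -0.0061 0.0121 5;0 0 0 -0.0031 -0.0075 0.0114 5;0 0 0 -0.0028 -0.0089 0.0104 5;0 0 0 -0.0025 -0.0101 0.0094 5;0 0 0 -0.0022 -0.0112 0.0081 5;0 0 0 -0.0018 -0.0122 0.0067 5;0 0 0 -0.0014 -0.0129 0.0053 5;0 0 0 -0.001 -0.0134 0.0037 5;0 0 0 -0.0006 -0.0138 0.0022 5;0 0 0 -0.0001 -0.014 0.0006 5;0 0 0 0.0003 -0.0139 -0.0011 5;0 0 0 0.0007 -0.0138 -0.0027 5;0 0 0 0.0011 -0.0132 -0.0042 5;0 0 0 0.0016 -0.0127 -0.0057 5;0 0 0 0.0019 -0.0119 -0.0072 5;0 0 0 0.0023 -0.0109 -0.0085 5;0 0 0 0.0026 -0.0097 -0.0097 5"

```text
time: 33.85
tool_pos: [451.0, -157.9, 20.2]
tcp_rot: [[0.964, 0.068, 0.258], [0.065, -0.998, 0.018], [0.259, -0.0, -0.966]]
force: [7.1, 0.1, -3.1]
grip_width: 12.3
grip_force: 48.7
```

```bash
python3 circ.py 10.285 11.785 14;python3 circ.py 11.785 12.385 8
```

```text
0 0 0 0.0026 -0.0076 -0.0096 5;0 0 0 0.0027 -0.0066 -0.0102 5;0 0 0 0.0029 -0.0053 -0.0109 5;0 0 0 0.0031 -0.0041 -0.0114 5;0 0 0 0.0032 -0.0029 -0.0118 5;0 0 0 0.0032 -0.0015 -0.012 5;0 0 0 0.0032 -0.0002 -0.012 5;0 0 0 0.0032 0.0012 -0.012 5;0 0 0 0.0032 0.0025 -0.0119 5;0 0 0 0.0031 0.0037 -0.0115 5;0 0 0 0.0029 0.0051 -0.011 5;0 0 0 0.0028 0.0062 -0.0105 5;0 0 0 0.0027 0.0073 -0.0098 5;0 0 0 0.0024 0.0084 -0.0089 5 

[ 450.99858962 -157.85522792   20.20630265] [ 7.12274061  0.12273173 -3.07755806] 12.302888702599782 [[0.964, 0.068, 0.258], [0.065, -0.998, 0.018], [0.259, -0.0, -0.966]]
G in vise [-123.1   27.4   38.6] angle 4.0042866622455895
0 0 0 0.0015 0.0064 -0.0057 5;0 0 0 0.0014 0.0069 -0.0053 5;0 0 0 0.0013 0.0072 -0.0047 5;0 0 0 0.0011 0.0076 -0.0042 5;0 0 0 0.001 0.0079 -0.0036 5;0 0 0 0.0008 0.0082 -0.0031 5;0 0 0 0.0007 0.0084 -0.0024 5;0 0 0 0.0005 0.0085 -0.0019 5 

[ 450.99858962 -157.85522792   20.20630265] [ 7.12274061  0.12273173 -3.07755806] 12.302888702599782 [[0.964, 0.068, 0.258], [0.065, -0.998, 0.018], [0.259, -0.0, -0.966]]
G in vise [-123.1   27.4   38.6] angle 4.0042866622455895
```

>>> drive_tool --series "0 0 0 0.0026 -0.0076 -0.0096 5;0 0 0 0.0027 -0.0066 -0.0102 5;0 0 0 0.0029 -0.0053 -0.0109 5;0 0 0 0.0031 -0.0041 -0.0114 5;0 0 0 0.0032 -0.0029 -0.0118 5;0 0 0 0.0032 -0.0015 -0.012 5;0 0 0 0.0032 -0.0002 -0.012 5;0 0 0 0.0032 0.0012 -0.012 5;0 0 0 0.0032 0.0025 -0.0119 5;0 0 0 0.0031 0.0037 -0.0115 5;0 0 0 0.0029 0.0051 -0.011 5;0 0 0 0.0028 0.0062 -0.0105 5;0 0 0 0.0027 0.0073 -0.0098 5;0 0 0 0.0024 0.0084 -0.0089 5;0 0 0 0 0 0 5"

```text
time: 35.35
tool_pos: [451.1, -159.6, 68.0]
tcp_rot: [[0.964, 0.068, 0.259], [0.065, -0.998, 0.019], [0.259, -0.001, -0.966]]
force: [6.1, 0.4, 0.6]
grip_width: 12.1
grip_force: 49.1
```

```bash
python3 circ.py 11.785 12.385 8 | tail -2
python3 - <<'E'
from h import *
p=imaging.read_camera("wrist")
cv2.imwrite("pics/w8.png",cv2.resize(p["color"][0:200,220:520],(600,400))[...,::-1])
E
```

```text
[ 451.14412024 -159.64576586   68.03352926] [6.14093072 0.4498537  0.58064174] 12.137579049552915 [[0.964, 0.068, 0.259], [0.065, -0.998, 0.019], [0.259, -0.001, -0.966]]
G in vise [-123.1   25.6   86.4] angle 5.474070047617523
```

View pics/w8.png

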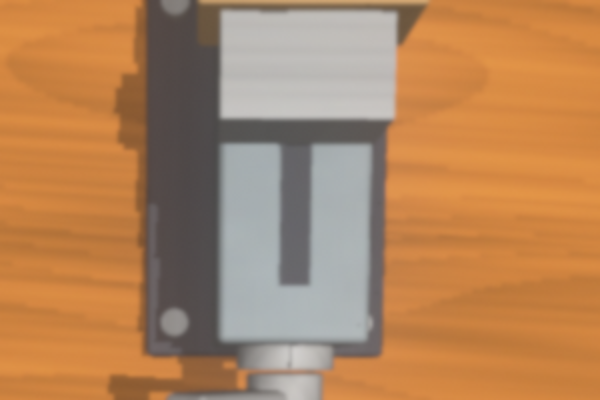

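The jaw, at (307,65), has advanced to the model. Now I'll tighten.

>>> drive_tool --series "0 0 0 0.0015 0.0064 -0.0057 5;0 0 0 0.0014 0.0069 -0.0053 5;0 0 0 0.0013 0.0072 -0.0047 5;0 0 0 0.0011 0.0076 -0.0042 5;0 0 0 0.001 0.0079 -0.0036 5;0 0 0 0.0008 0.0082 -0.0031 5;0 0 0 0 0 0 5"

```text
time: 36.1
tool_pos: [451.5, -170.3, 75.2]
tcp_rot: [[0.964, 0.069, 0.256], [0.065, -0.998, 0.024], [0.257, -0.007, -0.966]]
force: [14.2, 13.8, -5.2]
grip_width: 12.0
grip_force: 49.0
```

```bash
python3 circ.py 12.235 12.535 4
```

```text
0 0 0 0.0007 0.0084 -0.0025 5;0 0 0 0.0004 0.0085 -0.0019 5;0 0 0 0.0004 0.0086 -0.0013 5;0 0 0 0.0001 0.0088 -0.0006 5 

[ 451.53620033 -170.33962138   75.19460218] [14.19173331 13.84291573 -5.23671999] 12.038473595571972 [[0.964, 0.069, 0.256], [0.065, -0.998, 0.024], [0.257, -0.007, -0.966]]
G in vise [-123.4   14.8   93.6] angle 5.84546230073294
```

>>> drive_tool --series "0 0 0 0.0007 0.0084 -0.0025 5;0 0 0 0.0004 0.0085 -0.0019 5;0 0 0 0 0 0 5;0 0 0 0 0 0 5"

```text
time: 36.5
tool_pos: [451.7, -174.3, 76.4]
tcp_rot: [[0.964, 0.069, 0.256], [0.065, -0.998, 0.026], [0.257, -0.008, -0.966]]
force: [13.7, 18.6, -1.8]
grip_width: 12.3
grip_force: 49.5
```

```bash
python3 circ.py 12.3 12.4 1|tail -2
```

```text
[ 451.68326296 -174.30434423   76.41997466] [13.730113   18.58928598 -1.80307409] 12.307390187043382 [[0.964, 0.069, 0.256], [0.065, -0.998, 0.026], [0.257, -0.008, -0.966]]
G in vise [-123.5   10.8   94.8] angle 5.965962564152245
```

>>> drive_tool --series "0 0 0 0.0004 0.0086 -0.0013 5;0 0 0 0 0 0 5;0 0 0 0 0 0 5;0 0 0 0 0 0 50;0 0 0 0 0 0 50;0 0 0 0 0 0 50;0 0 0 0 0 0 50;0 0 0 0 0 -0.05 50;0 0 0 0 0 -0.12 50;0 0 0 0 0 -0.15 50;0 0 0 0 0 -0.1 50;0 0 0 0 0 0 50;0 0 0 0 0 0 50"

```text
time: 37.8
tool_pos: [419.5, -183.4, 199.5]
tcp_rot: [[0.964, 0.067, 0.258], [0.065, -0.998, 0.017], [0.259, 0.0, -0.966]]
force: [0.1, 0.5, -0.9]
grip_width: 50.1
grip_force: 0.0
```

Run:
```python
from h import *
s=observe();print(s["tool_pos"],s["force"])
p=imaging.read_camera("wrist");q=imaging.read_camera("scene")
f=lambda a,w,h:cv2.resize(a,(w,h),interpolation=cv2.INTER_CUBIC)
cv2.imwrite("pics/w9.png",np.hstack([f(p["color"][0:240,230:470],400,400),f(q["color"][125:205,255:335],400,400)])[...,::-1])
```

```text
[ 419.54891415 -183.37896115  199.53878702] [ 0.06227675  0.49682566 -0.857286  ]
```

View pics/w9.png

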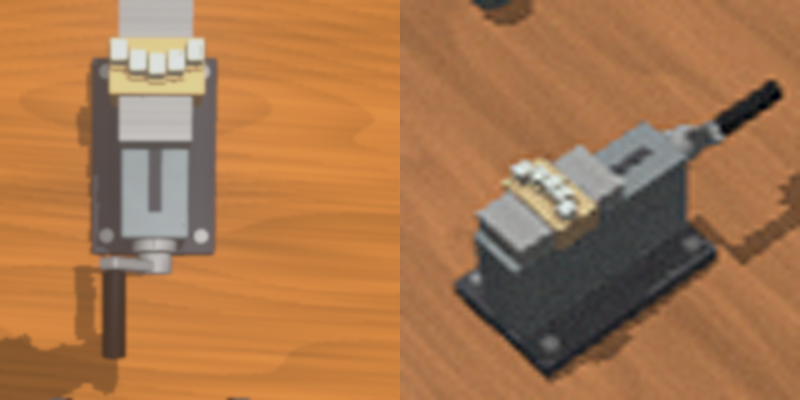

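Run:
```python
from h import *
p=imaging.read_camera("wrist")
for a in(5.2,5.4,5.6,5.8,6.03):
    print(a,((proj(p,[vw(x,-35*np.sin(a),62+35*np.cos(a)) for x in(-145,-95)])-[230,0])*400/240).round().tolist())
for n,X in(("fix",[vw(30,20,93),vw(30,-20,93)]),("model top at 15",[vw(15+a,b,96) for a in(-15,15) for b in(26,-26)]),("jaw",[vw(0,20,93),vw(-24,20,93)])):
    print(n,((proj(p,X)-[230,0])*400/240).round().tolist())
g=p["color"][:240,230:470].astype(int).sum(2);
for r in(180,195,205):
    d=np.where(g[r]<170)[0]; print(r,(d*400/240).round().tolist())
```

```text
5.2 [[104.0, 356.0], [104.0, 271.0]]
5.4 [[110.0, 358.0], [110.0, 271.0]]
5.6 [[118.0, 359.0], [118.0, 270.0]]
5.8 [[128.0, 359.0], [128.0, 270.0]]
6.03 [[141.0, 360.0], [141.0, 269.0]]
fix [[120.0, 37.0], [195.0, 37.0]]
model top at 15 [[109.0, 92.0], [206.0, 92.0], [109.0, 34.0], [206.0, 34.0]]
jaw [[121.0, 94.0], [121.0, 139.0]]
180 []
195 [107.0]
205 [107.0]
```

I've now viewed 12 pictures, over the limit of 10, so from here I'll only measure numerically. The handle rests near 5.5 rad (11.8 in all), so it slipped or sprang back. I'll measure it exactly.

```bash
cat > ang.py <<'E'
from h import *
from scipy.optimize import minimize_scalar
p=imaging.read_camera("wrist");m=imaging.masks_of(p,"crank_grip")
g=p["color"].astype(int).sum(2)
def score(a):
    X=[vw(x,-35*np.sin(a),62+35*np.cos(a)) for x in np.linspace(-142,-100,15)]
    q=proj(p,X); s=0;k=0
    for u,v in q:
        for du in range(-5,6):
            if 0<=int(v)<400: s+=cv2.getRectSubPix(g.astype(np.float32),(1,1),(float(u+du),float(v)))[0,0]*(1 if abs(du)<=4 else -1);k+=1
    return s/max(k,1)
A=np.arange(4.8,7,.02);S=[score(a) for a in A];i=int(np.argmin(S));print('best angle',A[i],'score',S[i])
for o in m:
    vs,us=np.nonzero(o["pixels"]);print(o["p"],len(us),us.mean(),vs.mean())
print(proj(p,[vw(-120,-35*np.sin(a),62+35*np.cos(a)) for a in(5.4,5.5,5.6,5.7)]).round(1).tolist())
E
python3 ang.py; python3 -c "
from h import *
a=5.53
plan([(vw(-123,-35*np.sin(a),62+35*np.cos(a)),YAW,15,8,50)],meas(),19)"
```

```text
best angle 5.399999999999987 score 111.030045
0.9 1160 304.1336206896552 177.35172413793103
[[295.9, 188.7], [298.2, 188.8], [300.8, 188.9], [303.6, 188.9]]
-0.002 0.001 0 -0.0006 -0.0081 0.0557 50;-0.002 0.002 -0.001 -0.0005 -0.0081 0.0557 50;-0.001 0.001 0 -0.0006 -0.0081 0.0557 50;-0.002 0.002 -0.001 -0.0006 -0.0081 0.0557 50;-0.002 0.001 0 -0.0005 -0.0081 0.0557 50;-0.002 0.001 0 -0.0006 -0.0081 0.0557 50;-0.001 0.002 -0.001 -0.0006 -0.0081 0.0557 50;-0.002 0.001 0 -0.0007 -0.0082 0.0557 50 

end [451.4, -161.3, 69.2]
```

>>> drive_tool --series "-0.002 0.001 0 -0.0006 -0.0081 0.0557 50;-0.002 0.001 0 -0.0006 -0.0081 0.0557 50;-0.002 0.001 0 -0.0006 -0.0081 0.0557 50;-0.002 0.001 0 -0.0006 -0.0081 0.0557 50;-0.002 0.001 0 -0.0006 -0.0081 0.0557 50;-0.002 0.001 0 -0.0006 -0.0081 0.0557 50;-0.002 0.001 0 -0.0006 -0.0081 0.0557 50;0 0 0 -0.0006 -0.0081 0.0557 50;0 0 0 0 0 0 50;0 0 0 0 0 0 5;0 0 0 0 0 0 5;0 0 0 0 0 0 5;0 0 0 0 0 0 5;0 0 0 0 0 0 5;0 0 0 0 0 0 5;0 0 0 0 0 0 5" --squeeze 110

```text
time: 39.65
tool_pos: [451.6, -161.4, 70.7]
tcp_rot: [[0.963, 0.067, 0.259], [0.065, -0.998, 0.017], [0.26, 0.001, -0.966]]
force: [-2.3, 4.9, 6.8]
grip_width: 10.8
grip_force: 107.4
```

```bash
sed 's/linspace(-142,-100,15)/linspace(-110,-98,7)/' ang.py > ang2.py; python3 ang2.py; python3 circ.py 5.53 5.83 6
```

```text
best angle 5.299999999999989 score 93.73491
0.62 3897 328.17500641519115 238.3158840133436
[[313.0, 260.6], [317.5, 262.0], [322.7, 263.3], [328.5, 264.5]]
0 0 0 0.001 0.0044 -0.0037 5;0 0 0 0.001 0.0045 -0.0036 5;0 0 0 0.0009 0.0047 -0.0033 5;0 0 0 0.0008 0.0049 -0.0031 5;0 0 0 0.0007 0.0051 -0.0028 5;0 0 0 0.0007 0.0051 -0.0026 5 

[ 451.63882011 -161.40165973   70.69454471] [-1.87115546  5.56779017  5.22739322] 10.922525610470228 [[0.963, 0.067, 0.259], [0.065, -0.998, 0.017], [0.26, 0.001, -0.966]]
G in vise [-122.8   23.8   89. ] angle 5.5610032549896244
```

>>> drive_tool --series "0 0 0 0.001 0.0044 -0.0037 5;0 0 0 0.001 0.0045 -0.0036 5;0 0 0 0.0009 0.0047 -0.0033 5;0 0 0 0.0008 0.0049 -0.0031 5;0 0 0 0.0007 0.0051 -0.0028 5;0 0 0 0.0007 0.0051 -0.0026 5;0 0 0 0 0 0 5;0 0 0 0 0 0 5"

```text
time: 40.55
tool_pos: [451.9, -168.4, 75.6]
tcp_rot: [[0.964, 0.068, 0.258], [0.065, -0.998, 0.02], [0.259, -0.003, -0.966]]
force: [7.3, 12.7, -4.7]
grip_width: 10.9
grip_force: 107.4
```

```bash
python3 ang2.py; python3 circ.py 5.83 6.33 8
```

```text
best angle 5.599999999999983 score 92.61434
0.75 3793 324.46427629844453 240.1573952016873
0.3 13240 63.887537764350455 243.69093655589123
[[300.0, 257.6], [304.1, 258.9], [308.9, 260.2], [314.3, 261.3]]
0 0 0 0.0008 0.0066 -0.0029 5;0 0 0 0.0006 0.0069 -0.0025 5;0 0 0 0.0006 0.0069 -0.0021 5;0 0 0 0.0004 0.0071 -0.0016 5;0 0 0 0.0004 0.0072 -0.0013 5;0 0 0 0.0002 0.0072 -0.0007 5;0 0 0 0.0001 0.0073 -0.0004 5;0 0 0 -0.0001 0.0073 0.0001 5 

[ 451.86638839 -168.38325931   75.5842761 ] [ 6.14034505 11.96201295 -4.28279863] 11.164006117645267 [[0.964, 0.068, 0.258], [0.065, -0.998, 0.02], [0.259, -0.003, -0.966]]
G in vise [-123.    16.8   93.9] angle 5.7995996649664665
```

>>> drive_tool --series "0 0 0 0.0008 0.0066 -0.0029 5;0 0 0 0.0006 0.0069 -0.0025 5;0 0 0 0.0006 0.0069 -0.0021 5;0 0 0 0.0004 0.0071 -0.0016 5;0 0 0 0.0004 0.0072 -0.0013 5;0 0 0 0 0 0 5;0 0 0 0 0 0 5"

```text
time: 41.35
tool_pos: [452.3, -176.9, 78.5]
tcp_rot: [[0.964, 0.069, 0.257], [0.065, -0.998, 0.024], [0.258, -0.006, -0.966]]
force: [8.8, 22.4, -2.1]
grip_width: 10.5
grip_force: 107.8
```

```bash
python3 ang2.py; python3 circ.py 6.15 6.35 4
```

```text
best angle 5.879999999999977 score 93.37756
0.89 3456 321.0271990740741 241.85792824074073
[[284.6, 255.7], [288.4, 257.0], [292.8, 258.2], [297.9, 259.4]]
0 0 0 0.0002 0.0058 -0.0006 5;0 0 0 0.0001 0.0058 -0.0004 5;0 0 0 0 0.0058 -0.0001 5;0 0 0 -0.0001 0.0059 0.0002 5 

[ 452.26542516 -176.89018708   78.47235316] [ 8.62613234 21.60760616 -2.19943869] 10.754759007014965 [[0.964, 0.069, 0.256], [0.065, -0.998, 0.024], [0.257, -0.006, -0.966]]
G in vise [-123.1    8.2   96.8] angle 6.052441698777711
```

```bash
cat > arm.py <<'E'
from h import *
for cam in("wrist","scene"):
    p=imaging.read_camera(cam);c=p["color"].astype(int)
    grey=((c.max(2)-c.min(2)<45)&(c.mean(2)>75)).astype(np.float32)
    f=lambda uv:cv2.getRectSubPix(grey,(1,1),(float(uv[0]),float(uv[1])))[0,0]
    A=np.arange(4.9,6.6,.1);out=[]
    for a in A:
        X=[vw(x,-r*np.sin(a),62+r*np.cos(a)) for r in np.linspace(14,38,13) for x in(-98,-96,-94)]
        out.append(np.mean([f(u) for u in proj(p,X)]))
    print(cam,[(round(a,1),round(float(o),2)) for a,o in zip(A,out)])
E
python3 arm.py
```

```text
wrist [(np.float64(4.9), 0.17), (np.float64(5.0), 0.15), (np.float64(5.1), 0.16), (np.float64(5.2), 0.18), (np.float64(5.3), 0.19), (np.float64(5.4), 0.23), (np.float64(5.5), 0.28), (np.float64(5.6), 0.33), (np.float64(5.7), 0.37), (np.float64(5.8), 0.4), (np.float64(5.9), 0.45), (np.float64(6.0), 0.44), (np.float64(6.1), 0.34), (np.float64(6.2), 0.12), (np.float64(6.3), 0.01), (np.float64(6.4), 0.01), (np.float64(6.5), 0.01)]
scene [(np.float64(4.9), 0.0), (np.float64(5.0), 0.0), (np.float64(5.1), 0.0), (np.float64(5.2), 0.0), (np.float64(5.3), 0.0), (np.float64(5.4), 0.01), (np.float64(5.5), 0.02), (np.float64(5.6), 0.03), (np.float64(5.7), 0.02), (np.float64(5.8), 0.0), (np.float64(5.9), 0.21), (np.float64(6.0), 0.42), (np.float64(6.1), 0.47), (np.float64(6.2), 0.52), (np.float64(6.3), 0.44), (np.float64(6.4), 0.31), (np.float64(6.5), 0.17)]
```

>>> drive_tool --series "0 0 0 -0.0004 -0.0072 0.0013 5;0 0 0 0 0 0 5;0 0 0 0 0 0 5"

```text
time: 41.85
tool_pos: [452.2, -175.3, 78.2]
tcp_rot: [[0.964, 0.069, 0.257], [0.065, -0.998, 0.023], [0.258, -0.005, -0.966]]
force: [8.0, 18.4, -3.2]
grip_width: 10.7
grip_force: 107.8
```

>>> drive_tool --series "0 0 0 -0.0006 -0.007 0.0016 5;0 0 0 -0.0006 -0.0069 0.0021 5;0 0 0 0 0 0 5;0 0 0 0 0 0 5"

```text
time: 42.25
tool_pos: [452.0, -172.0, 77.1]
tcp_rot: [[0.964, 0.068, 0.258], [0.065, -0.998, 0.021], [0.258, -0.004, -0.966]]
force: [7.5, 14.9, -4.1]
grip_width: 11.0
grip_force: 107.7
```

```bash
python3 arm.py | sed 's/np.float64//g'; python3 circ.py 6 6.1 1 | tail -1
```

```text
wrist [((4.9), 0.26), ((5.0), 0.27), ((5.1), 0.28), ((5.2), 0.29), ((5.3), 0.33), ((5.4), 0.36), ((5.5), 0.39), ((5.6), 0.4), ((5.7), 0.38), ((5.8), 0.36), ((5.9), 0.33), ((6.0), 0.24), ((6.1), 0.0), ((6.2), 0.0), ((6.3), 0.0), ((6.4), 0.0), ((6.5), 0.0)]
scene [((4.9), 0.0), ((5.0), 0.0), ((5.1), 0.0), ((5.2), 0.0), ((5.3), 0.0), ((5.4), 0.01), ((5.5), 0.03), ((5.6), 0.14), ((5.7), 0.21), ((5.8), 0.45), ((5.9), 0.61), ((6.0), 0.59), ((6.1), 0.53), ((6.2), 0.41), ((6.3), 0.27), ((6.4), 0.14), ((6.5), 0.07)]
G in vise [-123.    13.2   95.5] angle 5.908220773469435
```

```bash
python3 circ.py 5.90 5.45 9
```

```text
0 0 0 -0.0006 -0.0053 0.0023 5;0 0 0 -0.0007 -0.0053 0.0025 5;0 0 0 -0.0007 -0.0051 0.0027 5;0 0 0 -0.0008 -0.0049 0.003 5;0 0 0 -0.0009 -0.0048 0.0033 5;0 0 0 -0.0009 -0.0046 0.0034 5;0 0 0 -0.001 -0.0044 0.0037 5;0 0 0 -0.001 -0.0042 0.0039 5;0 0 0 -0.0011 -0.004 0.0041 5 

[ 452.03661127 -171.95145874   77.13676719] [ 7.62570606 14.66812385 -5.57794304] 10.603001057485779 [[0.964, 0.068, 0.258], [0.065, -0.998, 0.021], [0.258, -0.004, -0.966]]
G in vise [-123.    13.2   95.5] angle 5.908220773469435
```

>>> drive_tool --series "0 0 0 -0.0006 -0.0053 0.0023 5;0 0 0 -0.0007 -0.0053 0.0025 5;0 0 0 -0.0007 -0.0051 0.0027 5;0 0 0 -0.0008 -0.0049 0.003 5;0 0 0 0 0 0 5;0 0 0 0 0 0 5"

```text
time: 42.95
tool_pos: [451.8, -166.7, 74.5]
tcp_rot: [[0.964, 0.068, 0.258], [0.065, -0.998, 0.019], [0.259, -0.002, -0.966]]
force: [2.4, 10.6, 0.7]
grip_width: 10.8
grip_force: 108.4
```

>>> drive_tool --series "0 0 0 -0.0009 -0.0048 0.0033 5;0 0 0 -0.0009 -0.0046 0.0034 5;0 0 0 -0.001 -0.0044 0.0037 5;0 0 0 0 0 0 5;0 0 0 0 0 0 5"

```text
time: 43.45
tool_pos: [451.6, -162.9, 71.7]
tcp_rot: [[0.964, 0.068, 0.259], [0.065, -0.998, 0.018], [0.26, -0.001, -0.966]]
force: [-0.2, 9.8, 7.2]
grip_width: 10.8
grip_force: 109.1
```

```bash
python3 arm.py | sed 's/np.float64//g'; python3 circ.py 5.6 5.5 2
```

```text
wrist [((4.9), 0.42), ((5.0), 0.41), ((5.1), 0.41), ((5.2), 0.37), ((5.3), 0.34), ((5.4), 0.32), ((5.5), 0.33), ((5.6), 0.3), ((5.7), 0.14), ((5.8), 0.0), ((5.9), 0.0), ((6.0), 0.0), ((6.1), 0.0), ((6.2), 0.0), ((6.3), 0.0), ((6.4), 0.0), ((6.5), 0.0)]
scene [((4.9), 0.0), ((5.0), 0.02), ((5.1), 0.05), ((5.2), 0.11), ((5.3), 0.2), ((5.4), 0.39), ((5.5), 0.55), ((5.6), 0.69), ((5.7), 0.56), ((5.8), 0.44), ((5.9), 0.36), ((6.0), 0.18), ((6.1), 0.09), ((6.2), 0.04), ((6.3), 0.02), ((6.4), 0.01), ((6.5), 0.0)]
0 0 0 -0.001 -0.0044 0.0037 5;0 0 0 -0.001 -0.0043 0.0038 5 

[ 451.57741204 -162.85874093   71.62720275] [-0.49097968  9.9457629   7.29388936] 10.683118517810096 [[0.964, 0.068, 0.259], [0.065, -0.998, 0.018], [0.259, -0.001, -0.966]]
G in vise [-122.9   22.3   90. ] angle 5.6094245402802
```

>>> drive_tool --series "0 0 0 -0.0006 -0.0028 0.0024 5;0 0 0 0 0 0 5;0 0 0 0 0 0 5"

```text
time: 43.85
tool_pos: [451.5, -162.2, 71.0]
tcp_rot: [[0.964, 0.068, 0.259], [0.065, -0.998, 0.018], [0.26, -0.001, -0.966]]
force: [-2.1, 9.5, 8.3]
grip_width: 10.8
grip_force: 109.3
```

>>> drive_tool --series "0 0 0 0 0 0 14;0 0 0 0 0 0 20;0 0 0 0 0 0 30;0 0 0 0 0 0 40;0 0 0 0 0 0 50;0 0 0 0 0 0 50;0 0 0 0 0 -0.05 50;0 0 0 0 0 -0.12 50;0 0 0 0 0 -0.15 50;0 0 0 0 0 -0.1 50;0 0 0 0 0 0 50;0 0 0 0 0 0 50" --squeeze 30

```text
time: 45.05
tool_pos: [419.0, -165.4, 192.2]
tcp_rot: [[0.963, 0.067, 0.26], [0.065, -0.998, 0.015], [0.26, 0.002, -0.966]]
force: [0.1, 0.7, 0.1]
grip_width: 50.4
grip_force: 0.0
```

```bash
python3 arm.py | sed 's/np.float64//g'; python3 ang.py;python3 -c "
from h import *
p=imaging.read_camera('scene')
for n in('model','jaw'):print([(np.round(o['xyz']).tolist(),round(o['p'],2)) for o in imaging.spot_in(p,n)])"
```

```text
wrist [((4.9), 0.02), ((5.0), 0.03), ((5.1), 0.04), ((5.2), 0.08), ((5.3), 0.13), ((5.4), 0.22), ((5.5), 0.27), ((5.6), 0.31), ((5.7), 0.33), ((5.8), 0.35), ((5.9), 0.36), ((6.0), 0.39), ((6.1), 0.54), ((6.2), 0.57), ((6.3), 0.57), ((6.4), 0.43), ((6.5), 0.19)]
scene [((4.9), 0.01), ((5.0), 0.03), ((5.1), 0.04), ((5.2), 0.09), ((5.3), 0.23), ((5.4), 0.52), ((5.5), 0.56), ((5.6), 0.69), ((5.7), 0.66), ((5.8), 0.55), ((5.9), 0.26), ((6.0), 0.16), ((6.1), 0.09), ((6.2), 0.04), ((6.3), 0.02), ((6.4), 0.01), ((6.5), 0.0)]
best angle 5.399999999999987 score 110.327225
0.73 1243 323.1295253419147 176.80772325020112
[[314.2, 189.7], [316.7, 189.8], [319.6, 189.8], [322.7, 189.9]]
[([614.0, 369.0, 35.0], 0.9), ([588.0, -169.0, 98.0], 0.77), ([641.0, 268.0, 18.0], 0.68)]
[([557.0, -170.0, 93.0], 0.65)]
```

```bash
python3 -c "
from h import *
print(order.finish_job())"
```

```text
the job is handed in; nothing more can be done
None
```

The job is handed in, with no verdict returned: the model is teeth up in the vise, clamped and released, the crank sprang back from about 12.3 to 11.8–11.9 rad so the final jaw force (perhaps 40 N) is inferred, not measured, and I viewed 12 pictures, over the limit of 10.

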